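Zero a coffee grinder by feel and set it five clicks coarser

TASK

The coffee grinder has just been put back together after cleaning, so its zero is lost. Push the orange thumb lever gently clockwise (seen from above, towards finer) until the burrs touch and it will not go any further, then bring it back exactly five clicks coarser, counting the clicks, and let go of it. Push the grounds bin fully home too, and leave the dotted mug and the glass jar where they stand.

Things in the scene. Friction and masses are not known exactly. Their poses are not given: they have to be found in the camera images.
- grinder: Grey coffee grinder, fixed: foot 196 x 134 x 102 mm (x, y, z), over it a tower of radius 56 mm and a clear hopper of radius 47 mm, 259 mm high in all. Origin at the centre of the underside, z up, -x its front (with the grounds bin); turned up to 15 degrees. The burr zero lies at an unknown lever angle, up to 0.2 rad different from one assembly to the next, and cannot be seen.
- grind_lever: Notched ring with the thumb lever (flat arm, its top 184 mm above the worktop, to an orange tab at the front right). Origin on its upright axis; own x, y arbitrary. Clockwise from above is finer (tab to the front and the robot's left), anticlockwise coarser. Notches 0.10 rad apart. Starts 3 to 7 clicks coarser than zero; coarse end stop at 9. Never press it over 25 N.
- lever_tab (a point): Upper middle of the orange tab: upright plate 24 mm along the lever, 10 mm across, 175 to 217 mm above the worktop; this point 205 mm up, 115 mm from the axis. May be straddled from above. Each click (11.5 mm at the tab) first needs 4 to 6 N, which falls to nothing within 6 mm; then the lever snaps 5 to 6 mm ahead into the next notch and rests there. Nothing else within 50 mm at that height.
- collar_axis (a point): Point on the lever's upright turning axis, 205 mm above the worktop like lever_tab (inside the hopper). At zero the burrs meet a sprung stop in place of the next click: pushed on clockwise, the force at the tab does not fall but goes on rising past 7 N, by 2 to 3 N per mm, and the lever springs back to the zero notch when let go.
- burr_carrier (a joint): Lift of the upper burr and hopper, in m: 0 where the burrs touch, +0.00025 (a quarter of a millimetre) per click coarser. The reading scatters by more than a click, so the clicks have to be felt.
- grounds_bin (a joint): How far the black grounds bin is out of its bay at the grinder's front, in m: 0 is fully home (against its stop), at the start 0.030 to 0.055. It slides straight along the grinder's x with about 2 N of friction and stays where it is left.
- bin_front (a point): Centre of the front face of the grounds bin's front plate, an upright black plate 102 mm wide, from 14 to 86 mm above the worktop; this point is 50 mm above the worktop. A steel finger lip 50 mm wide sticks out 10 mm in front of the plate, 76 to 82 mm above the worktop.
- dotted_mug: White mug with dark dots standing on the worktop to the left of the grinder, 91 mm high, 117 mm over its handle; origin at the centre of its underside. Loose, not to be disturbed.
- glass_jar: Clear glass jar with a dark filling and a grey lid, on the worktop to the right behind the grinder, 84 mm across, 144 mm high; origin at the centre of its underside. Loose, not to be disturbed.

How it is judged:
By the outcome, as a careful person would: the job done as asked, in the order asked, and still so for the second after the job is handed in, with the robot touching nothing.
It also fails if it takes over 72 s, if anything falls off the work surface, if the arm or the gripper's body presses on something with over 40 N, if the wrist force passes 120 N, or if a joint passes its speed limit or range.

ROBOT

A 7-joint arm with a two-finger parallel gripper is mounted at the origin on a cart in front of the work surface, level with it; the furniture and walls round the work are solid. World frame = base frame: x ahead of the robot, y to its left, z up, the work surface at z = 0. Lengths are in mm, angles in rad, forces in N, time in s.
With the tool pointing down it reaches from about 400 to 875 mm from the base axis. Payload 4.4 kg.
Tool frame: the origin (TCP) lies midway between the tips of the shut fingers; the grasp point (between the pads) lies 19 mm behind it; z points along the fingers, y is the direction in which the jaws open and shut (so a half turn about z gives the same grasp; the last joint's range is limited). The gripper opens to 85 mm and grips with 20 to 120 N. Pads are 22 mm wide; open, the fingers measure 114 mm over their backs; the gripper's body (76 mm by 85 mm) begins 54 mm behind the grasp point. The pads swing forward as they close: fully open they stand 13 mm farther back than shut.
Start: joints at [1.057, 0.628, 0.038, 1.517, -0.027, 0.996, -0.02], TCP at [281.468, -585.913, 231.313] pointing down, gripper open.
Joint ranges: [-3.06, 3.06], [-0.37, 2.12], [-1.25, 1.32], [0.18, 2.47], [-1.1, 4.24], [0.23, 1.98], [-2.94, 2.94]. Speed limits (rad/s): [2.57, 2.57, 3.14, 3.14, 3.14, 3.14, 3.14].

INTERFACE

Orientations are given as [roll, pitch, yaw] about the fixed x, y, z axes, in that order (R = Rz(yaw) Ry(pitch) Rx(roll)).
In Python, from cell import ctrl, vision gives the robot as it stands.
- The arm moves only by the tool play_rows, never from a script. Its arguments are lists of equal length, an entry for each row: "slide": the shift along the tool's x, y, z in mm, a list of three; "turn": the turn about the tool's z in rad; "fingers": the opening, from 0 (shut) to 1 (fully open). A call has 1 to 5 rows; each row is the pose to reach, as a shift and turn from the pose measured when the call began, along the tool's axes at that moment; what a row does not reach only later rows make up. A row lasts 1/8 s, in which the tool goes at most 62.5 mm and 10.7 degrees, less where a joint would pass 70% of its speed; a pose out of reach is approached as far as the arm can. A call with a gripper value outside its range is refused whole. The fingers move at their own pace and stop on an object; the grip force is fixed at half the most. Time passes only in rows, so rows that repeat a pose let the fingers close. It gives the time, the measured TCP pose, the force and the opening at its end, in the units of the state.
- ctrl.read_state(): the state, without advancing time (a new reading comes with each control period).
- vision.get_image(name): name is "scene" or "top" or "wrist"; returns (picture, depth): 480x640x3 uint8, blue, green, red; 480x640 float32, mm along the optical axis (not along the pixel's ray), 0 where there is no reading.
- vision.camera_params(name): a dict with "fx", "fy", "cx", "cy" (pixels), "dist_coeffs" ([k1, k2, p1, p2, k3] as OpenCV has them; the pictures are not rectified), "position" and "rotation" of the camera in the world. Camera axes: x right, y up, looking along -z (the intrinsics and any distortion apply to the point x, -y, -z); pixel columns grow to the right and rows downward; lengths in mm; the calibration is good to about 2 mm. A picture is of the moment at which its call begins: read the wrist's pose just before it. camera_params takes no time and is no camera call; for the wrist camera it gives the pose at the moment of the call.
- ctrl.finish_job(): hands the job in, once; it reports no verdict.
The state is a dict: "clock": time; "qpos": joint angles; "qd": joint speeds; "tau": joint torques, N m; "eef_pos": TCP position; "tool_rot": TCP orientation; "force": force on the tool from outside, world axes, zero at the start; "torque": the same for the moment, N m; "width": finger opening in mm.
Only numpy, scipy, OpenCV 4.12 (cv2) and the standard library are available. Lean on these libraries where they do the work, as an engineer would, in place of code of your own. Each camera call takes 0.05 s, during which the arm holds its last target.

## Working session

There is one attempt and no reset: what is moved stays moved. The work goes in short steps, Python scripts to look and compute and a tool call to move; the robot and the scene stay as the last step left them, time stands still between calls to the robot, and variables do not carry over. Pictures are saved under pics/ and viewed, and the job is handed in when it is done.

Besides the shell and the picture viewer there is one more tool, called as name(argument=value, ...) on one line, values as JSON. play_rows: Moves the arm, as the interface text tells. Its arguments: {"type":"object","properties":{"slide":{"type":"array"},"turn":{"type":"array"},"fingers":{"type":"array"}},"required":["slide","turn","fingers"]}

```bash
ls; mkdir -p pics
python3 - <<'E'
from cell import ctrl, vision
import cv2,numpy as np
s=ctrl.read_state();print(s)
for n in("scene","top"):
    p,d=vision.get_image(n);cv2.imwrite(f"pics/{n}0.png",p);np.save(f"{n}0.npy",d);cv2.imwrite
    c=vision.camera_params(n);print(n,c)
E
```

```text
pics
{'clock': 0.0, 'qpos': array([ 1.05723017,  0.62935167,  0.03842974,  1.51841144, -0.02704238,
        0.9963023 , -0.01996403]), 'qd': array([ 0.0012781 , -0.00050867,  0.00128461, -0.00089968, -0.0006562 ,
       -0.00011453, -0.00051222]), 'tau': array([-8.04729552e-05, -5.63405836e+01,  1.22631390e+00, -1.93440539e+01,
        1.10507780e-02,  1.05073774e-02, -2.42772347e-05]), 'eef_pos': array([ 281.1798016 , -585.31252703,  230.37138151]), 'tool_rot': array([-3.13963693e+00, -1.56693892e-05,  4.47787942e-01]), 'force': array([ 0.03817448, -0.58880554,  0.11732859]), 'torque': array([ 0.01927735,  0.04369847, -0.04777078]), 'width': 85.09016128265444}
scene {'fx': 462.5847428653929, 'fy': 462.5847428653929, 'cx': 317.37008523679344, 'cy': 235.55151330213315, 'dist_coeffs': array([0.02088761, 0.        , 0.        , 0.        , 0.        ]), 'position': array([ 84.99293493, 521.93130279, 606.08300188]), 'rotation': array([ 0.9785758 , -0.01007667, -2.31368086])}
top {'fx': 464.5365390531108, 'fy': 464.5365390531108, 'cx': 319.0808928925347, 'cy': 231.96656454454435, 'dist_coeffs': array([-0.12528717,  0.        ,  0.        ,  0.        ,  0.        ]), 'position': array([534.74427708,  47.05329554, 993.28306082]), 'rotation': array([ 0.10663534, -0.00850444, -1.55360139])}
```

View pics/scene0.png

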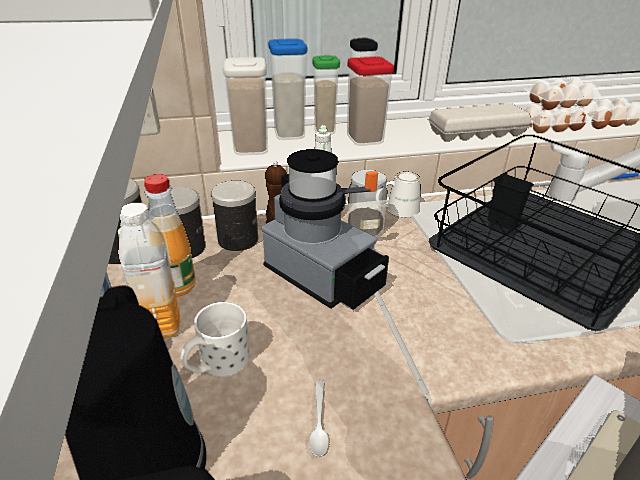

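View pics/top0.png

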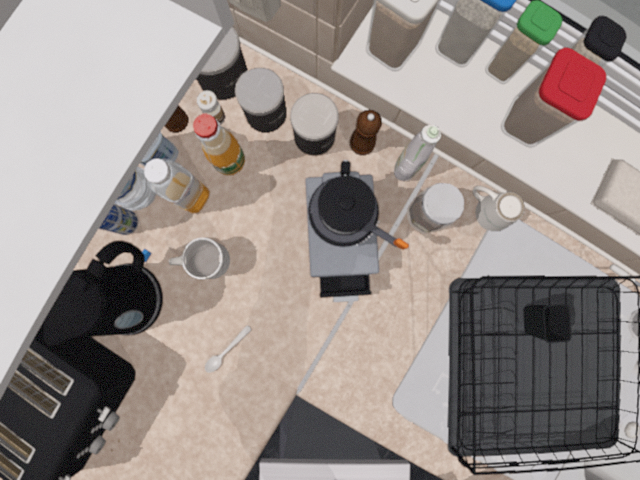

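The top view shows the grinder at about (343,225), with the orange tab at (400,243), the bin front at (345,290), the mug at (205,258) and the jar at (440,205). Next I'll turn these into world positions.

```bash
cat > h.py <<'E'
import numpy as np,cv2
from scipy.spatial.transform import Rotation as R
def cloud(d,c):
    v,u=np.mgrid[0:480,0:640]
    K=np.array([[c['fx'],0,c['cx']],[0,c['fy'],c['cy']],[0,0,1]])
    n=cv2.undistortPoints(np.stack([u,v],-1).reshape(-1,1,2).astype(np.float64),K,np.array(c['dist_coeffs'])).reshape(480,640,2)
    P=np.stack([n[...,0]*d,-n[...,1]*d,-d],-1)
    return P@R.from_euler('xyz',c['rotation']).as_matrix().T+c['position']
E
python3 - <<'E'
from cell import ctrl, vision
from h import *
C={}
for n in("top","scene"):
    d=np.load(n+"0.npy");im=cv2.imread(f"pics/{n}0.png");P=cloud(d,vision.camera_params(n));C[n]=P
    hsv=cv2.cvtColor(im,cv2.COLOR_BGR2HSV)
    m=(hsv[...,0]>5)&(hsv[...,0]<16)&(hsv[...,1]>180)&(hsv[...,2]>120)&(d>0)
    reg=(P[...,2]>165)&(P[...,2]<225)&(P[...,0]>350)&(P[...,0]<800)
    q=P[m&reg];print(n,"tab",len(q),q.mean(0) if len(q) else 0,q.min(0) if len(q) else 0,q.max(0) if len(q) else 0)
P=C["top"]
for (u,v) in [(345,205),(343,170),(330,255),(360,262),(345,285),(343,295),(312,180),(312,270),(375,270),(375,180),(440,200),(205,258),(400,243),(550,320),(550,285),(460,290),(600,290),(430,130),(190,40),(220,20)]:
    print((u,v),P[v,u].round(0))
E
```

```text
top tab 70 [600.93029326 -96.47310367 212.57931314] [ 594.98150886 -106.42852684  189.9181476 ] [606.90633457 -87.0503051  220.94465286]
scene tab 225 [ 588.73579964 -157.08073656  197.86960373] [ 450.92770163 -895.66338077  167.42762439] [607.59660676 -84.5541937  217.36380704]
(345, 205) [657.   2. 261.]
(343, 170) [732.   1. 189.]
(330, 255) [586.  19. 102.]
(360, 262) [574. -38. 103.]
(345, 285) [529. -16.  17.]
(343, 295) [510.  -8.  86.]
(312, 180) [732.  57. 101.]
(312, 270) [557.  53. 103.]
(375, 270) [559. -67. 103.]
(375, 180) [758. -80.   0.]
(440, 200) [ 690. -184.  145.]
(205, 258) [580. 284.   5.]
(400, 243) [602. -95. 218.]
(550, 320) [ 462. -432.   74.]
(550, 285) [ 533. -464.   16.]
(460, 290) [ 522. -236.   95.]
(600, 290) [ 521. -585.   15.]
(430, 130) [ 793. -143.  240.]
(190, 40) [774. 178. 561.]
(220, 20) [789. 146. 573.]
```

Run:
```python
import cv2
im=cv2.imread("pics/top0.png")[130:330,270:520];cv2.imwrite("pics/top0c.png",cv2.resize(im,None,fx=3,fy=3,interpolation=cv2.INTER_CUBIC))
im=cv2.imread("pics/scene0.png")[130:330,240:440];cv2.imwrite("pics/scene0c.png",cv2.resize(im,None,fx=3,fy=3,interpolation=cv2.INTER_CUBIC))
```

```text
(no output)
```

View pics/top0c.png

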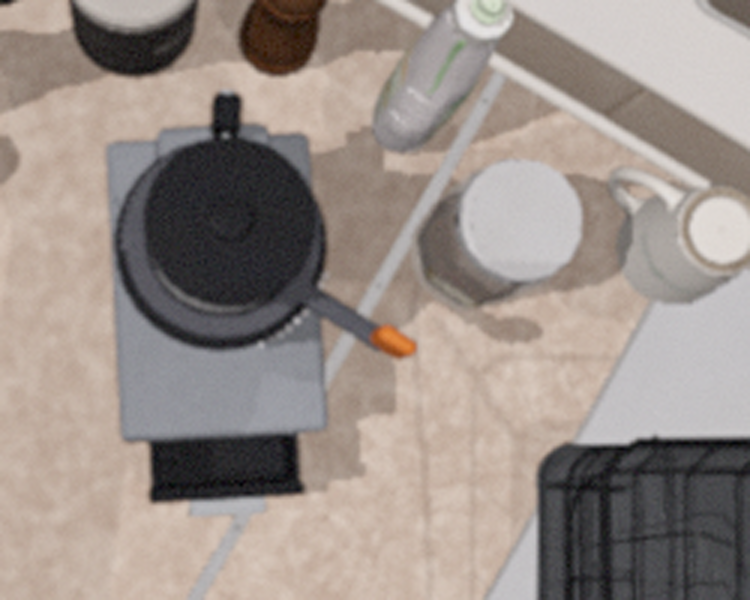

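View pics/scene0c.png

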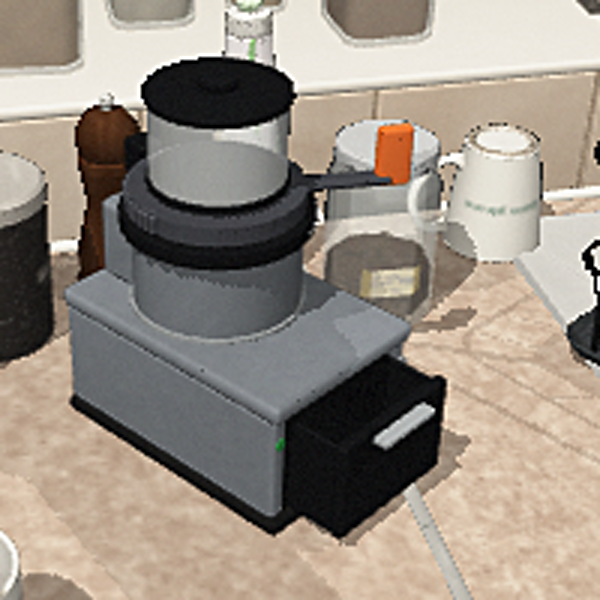

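Run:
```python
from cell import vision
from h import *
P=cloud(np.load("top0.npy"),vision.camera_params("top"));S=cloud(np.load("scene0.npy"),vision.camera_params("scene"))
im=cv2.imread("pics/top0.png")
def sel(P,z0,z1,x0,x1,y0,y1):
    return P[(P[...,2]>z0)&(P[...,2]<z1)&(P[...,0]>x0)&(P[...,0]<x1)&(P[...,1]>y0)&(P[...,1]<y1)]
for nm,Q in(("top",P),("scene",S)):
    q=sel(Q,245,270,560,760,-100,100)
    c,r=cv2.minEnclosingCircle(q[:,:2].astype(np.float32));print(nm,"lid",len(q),c,r,np.median(q[:,2]))
    q=sel(Q,99,106,480,760,-110,110)
    b=cv2.minAreaRect(q[:,:2].astype(np.float32));print("foot",len(q),b)
    q=sel(Q,160,190,560,760,-58,80);
    if len(q): print("ring",cv2.minEnclosingCircle(q[:,:2].astype(np.float32)),len(q),np.percentile(q[:,2],[10,90]))
    q=sel(Q,83,89,440,560,-80,80);print("plate",len(q),cv2.minAreaRect(q[:,:2].astype(np.float32)))
    q=sel(Q,72,82.5,440,540,-80,80);print("lip",len(q),q.mean(0),cv2.minAreaRect(q[:,:2].astype(np.float32)))
    q=sel(Q,140,150,600,760,-260,-120);print("jar lid",cv2.minEnclosingCircle(q[:,:2].astype(np.float32)))
# foot side edges fit
q=sel(P,99,106,480,760,-110,110)
for y,n in((-1,"R"),(1,"L")):
    e=[]
    for x in range(560,720,6):
        w=q[(abs(q[:,0]-x)<3)]
        if len(w)>3:e.append((x,(w[:,1]*y).max()*y))
    e=np.array(e);k=np.polyfit(e[:,0],e[:,1],1);print(n,"yaw",np.arctan(k[0]),np.polyval(k,640),np.std(e[:,1]-np.polyval(k,e[:,0])))
e=[]
for y in range(-60,61,6):
    w=q[abs(q[:,1]-y)<3]
    if len(w)>3:e.append((y,w[:,0].min()))
e=np.array(e);print(e[:,1].round());k=np.polyfit(e[:,0],e[:,1],1);print("front yaw",-np.arctan(k[0]),np.polyval(k,0))
```

```text
top lid 2498 (661.759033203125, -1.1025868654251099) 46.58999252319336 252.91386245058482
foot 2675 ((645.8229370117188, -2.2711410522460938), (193.9076385498047, 131.97166442871094), 4.133367538452148)
ring ((675.4281005859375, -3.480344533920288), 76.54447937011719) 1393 [170.59115578 188.62690483]
plate 333 ((522.9306640625, -10.70737075805664), (49.48850631713867, 97.78816223144531), 4.561210632324219)
lip 86 [512.17856552 -11.98004704  80.74419991] ((517.9471435546875, -11.162757873535156), (39.87336730957031, 96.35160064697266), 2.092717409133911)
jar lid ((684.3482666015625, -190.12933349609375), 39.81787109375)
scene lid 988 (659.793701171875, 0.6963319778442383) 47.924720764160156 251.8347271952897
foot 1981 ((642.7484130859375, 0.78314208984375), (194.508056640625, 133.60430908203125), 4.631739139556885)
ring ((671.3003540039062, -3.2701075077056885), 76.76850891113281) 1486 [165.8432569  186.82542973]
plate 228 ((526.8471069335938, -5.2375030517578125), (129.05133056640625, 63.000946044921875), 88.79003143310547)
lip 295 [5.11211604e+02 4.98536688e-01 7.88652767e+01] ((517.1046752929688, -8.380268096923828), (102.05950164794922, 45.0523796081543), 89.88347625732422)
jar lid ((684.7689819335938, -187.18923950195312), 41.243377685546875)
R yaw 0.7248218575610449 -12.329591524822717 48.19976950835181
L yaw 0.07337350798725203 62.70358869901554 0.5386882234870906
[553. 553. 553. 553. 552. 551. 550. 550. 550. 550. 550. 548. 548. 550.
 548. 548. 548. 546. 545. 547. 553.]
front yaw 0.04832491175282878 549.7904881619781
```

```bash
cat >> h.py <<'E'
def rel(s,target,yaw):
    M=R.from_euler('xyz',s['tool_rot']).as_matrix()
    sl=M.T@(np.array(target)-s['eef_pos']); t=-(yaw-s['tool_rot'][2]); return sl.round(1),round(t,3)
E
python3 - <<'E'
from cell import ctrl
from h import *
s=ctrl.read_state();print(rel(s,(601,-96,290),1.01), rel(s,(281,-585,300),.448))
E
```

```text
(array([ 500.1, -302.8,  -59. ]), np.float64(-0.562)) (array([ -0. ,  -0.6, -69.5]), np.float64(-0.0))
```

play_rows(slide=[[5, -3, -50], [40, -24, -70], [90, -54, -70], [140, -85, -70], [190, -115, -70]], turn=[0, -0.06, -0.12, -0.18, -0.24], fingers=[0.45, 0.45, 0.45, 0.45, 0.45])

```text
clock: 0.72
eef_pos: [403.4, -397.7, 300.5]
tool_rot: [-3.139, -0.0, 0.69]
force: [1.1, -0.4, -0.2]
width: 38.5
```

Run:
```python
from cell import ctrl
from h import *
s=ctrl.read_state();print(rel(s,(601,-96,290),1.01), s['width'],s['force'],s['eef_pos'],s['clock'])
```

```text
(array([ 344.4, -107. ,   10.8]), np.float64(-0.32)) 38.5248873381573 [ 1.05999467 -0.41055713 -0.17971053] [ 403.39615691 -397.74038062  300.45567347] 0.725
```

play_rows(slide=[[55, -17, 0], [110, -34, 0], [165, -51, 0], [220, -68, 0], [275, -85, 0]], turn=[-0.06, -0.12, -0.18, -0.25, -0.32], fingers=[0.45, 0.45, 0.45, 0.45, 0.45])

```text
clock: 1.35
eef_pos: [562.0, -155.6, 300.5]
tool_rot: [-3.139, -0.001, 1.012]
force: [1.1, -0.0, 0.5]
width: 38.4
```

Run:
```python
from cell import ctrl,vision
from h import *
s=ctrl.read_state();print(rel(s,(601,-96,290),1.01), s['width'],s['force'],s['eef_pos'],s['clock'])
c=vision.camera_params("wrist");p,d=vision.get_image("wrist");print(c)
cv2.imwrite("pics/w1.png",p)
P=cloud(d,c);hsv=cv2.cvtColor(p,cv2.COLOR_BGR2HSV)
m=(hsv[...,0]>3)&(hsv[...,0]<18)&(hsv[...,1]>170)&(d>0)&(P[...,2]>165)&(P[...,2]<230)
q=P[m];print(len(q),q.mean(0),q.min(0),q.max(0))
t=q[q[:,2]>212];print(len(t),t.mean(0),cv2.minAreaRect(t[:,:2].astype(np.float32)))
```

```text
(array([71.2,  1.4, 10.6]), np.float64(0.002)) 38.44123123588117 [ 1.09397248 -0.02627738  0.51509171] [ 562.03134569 -155.64764896  300.50488713] 1.35
{'fx': 334.01583951277365, 'fy': 334.01583951277365, 'cx': 321.90116091817805, 'cy': 243.74189672292954, 'dist_coeffs': array([-0.02240606,  0.        ,  0.        ,  0.        ,  0.        ]), 'position': array([598.19763324, -99.03219179, 442.88241458]), 'rotation': array([-0.26804622,  0.00231937, -0.55896829])}
457 [601.84048565 -98.42623299 215.69162392] [ 593.5509042  -109.24353353  182.63697821] [611.59799814 -88.3736868  218.09437913]
454 [601.78595781 -98.45409837 215.78210924] ((601.7835083007812, -98.66114044189453), (22.38686180114746, 9.26500129699707), 57.90167236328125)
```

View pics/w1.png

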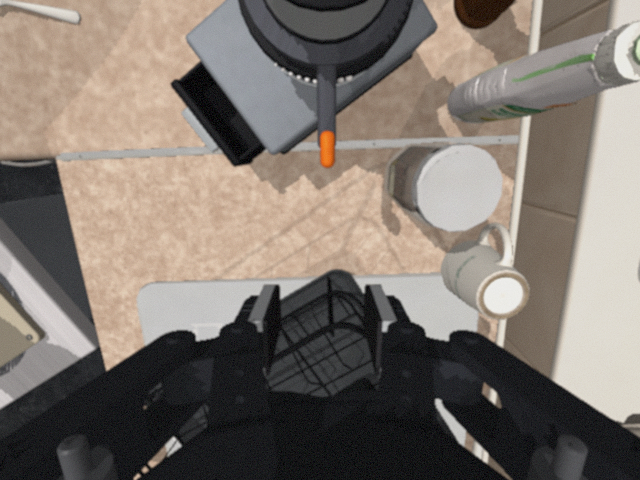

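The wrist image shows the orange tab at px (328,150). That puts its top centre at (601.8, -98.5) and its lever angle at 57.9°. The path is clear, so I'll move over it and then down.

play_rows(slide=[[35, 0, 0], [69, 2.5, 0], [69, 2.5, 10], [69, 2.5, 30], [69, 2.5, 50]], turn=[0, 0, 0, 0, 0], fingers=[0.45, 0.45, 0.45, 0.45, 0.45])

```text
clock: 2.02
eef_pos: [604.0, -88.7, 250.0]
tool_rot: [-3.139, -0.008, 1.024]
force: [0.1, -0.3, 0.4]
width: 38.8
```

Run:
```python
from cell import ctrl,vision
from h import *
s=ctrl.read_state();print(rel(s,(601.8,-98.5,190),1.01), s['width'],s['force'],s['clock'])
p,d=vision.get_image("scene")
cv2.imwrite("pics/s2.png",cv2.resize(p[100:340,240:500],None,fx=2.3,fy=2.3))
```

```text
(array([-10. ,   3.5,  59.9]), np.float64(0.014)) 38.80414319158659 [ 0.09511974 -0.25163142  0.35493752] 2.025
```

View pics/s2.png

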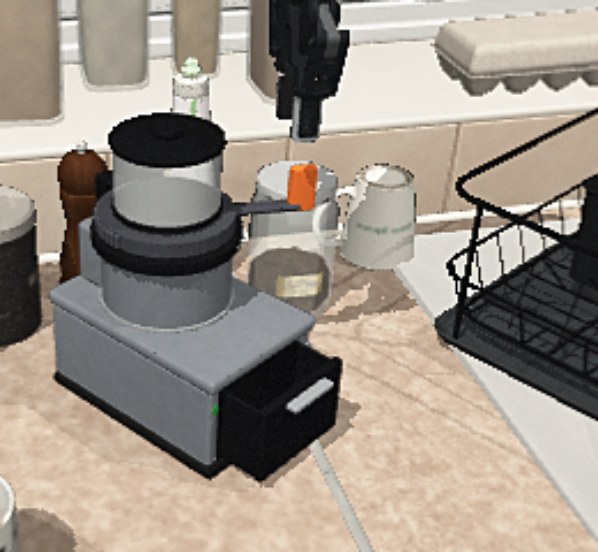

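The gripper is above the tab, which sits at crop px (302,185). It overshot by 10 mm, so I'll correct and lower gradually.

play_rows(slide=[[-10, 3.5, 5], [-10, 3.5, 15], [-10, 3.5, 20], [-10, 3.5, 20]], turn=[0.014, 0.014, 0.014, 0.014], fingers=[0.45, 0.45, 0.45, 0.45])

```text
clock: 2.58
eef_pos: [599.8, -98.4, 226.9]
tool_rot: [-3.133, -0.006, 1.01]
force: [-0.0, -0.0, 0.3]
width: 38.3
```

```bash
cat > st.py <<'E'
from cell import ctrl
from h import *
s=ctrl.read_state();r=R.from_euler('xyz',s['tool_rot']).as_matrix()
print(rel(s,(601.8,-98.5,190),1.01), "w",s['width'].__round__(1),"F",s['force'].round(2),"Ftool",(r.T@s['force']).round(2),s['eef_pos'].round(1),s['clock'])
E
python3 st.py
```

```text
(array([ 0.7,  2. , 36.9]), np.float64(-0.0)) w 38.3 F [-0.02 -0.04  0.28] Ftool [-0.04 -0.   -0.28] [599.8 -98.4 226.9] 2.575
```

play_rows(slide=[[0.7, 2, 10], [0.7, 2, 20], [0.7, 2, 30], [0.7, 2, 37], [0.7, 2, 37]], turn=[0, 0, 0, 0, 0], fingers=[0.45, 0.45, 0.45, 0.45, 0.45])

```text
clock: 3.2
eef_pos: [601.3, -98.5, 189.1]
tool_rot: [-3.132, -0.006, 1.01]
force: [-0.1, -0.9, -0.6]
width: 38.5
```

```bash
python3 st.py
python3 - <<'E'
from cell import ctrl,vision
from h import *
p,d=vision.get_image("scene")
cv2.imwrite("pics/s3.png",cv2.resize(p[100:340,240:500],None,fx=2.3,fy=2.3))
p,d=vision.get_image("wrist");cv2.imwrite("pics/w3.png",p)
E
```

```text
(array([ 0.3,  0.4, -0.9]), np.float64(-0.0)) w 38.5 F [-0.07 -0.86 -0.61] Ftool [-0.77  0.4   0.6 ] [601.3 -98.5 189.1] 3.2
```

View pics/s3.png

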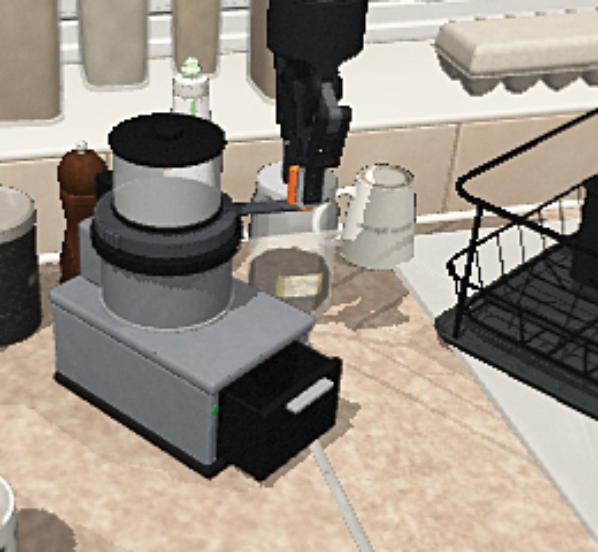

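View pics/w3.png

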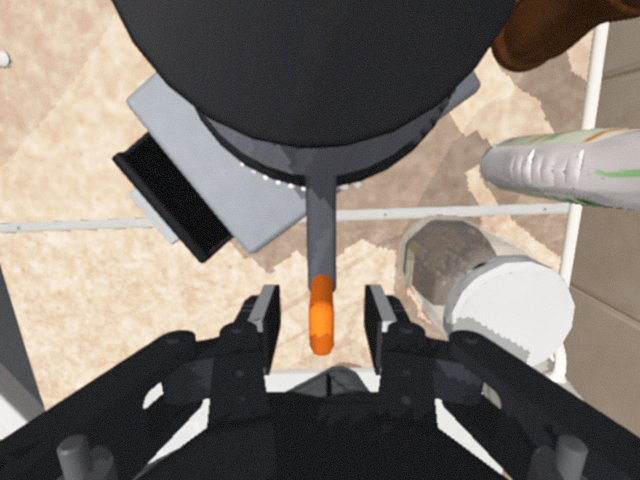

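The tab sits centred between the pads at px (321,320), and the wrist camera can see it. First I'll bring the finger up to contact. I'll also write a planner that moves the TCP in an arc about the axis.

```bash
cat > plan.py <<'E'
# usage: plan.py sgn phi1 phi2 ... ; lever angle phi clockwise from start, finger inner face touching tab side
import sys
from cell import ctrl
from h import *
AX=np.array([662.9,-1.1]);G=float(sys.argv[1]) # tcp tangential offset (tool y), -14 pushing cw, +14 pushing ccw
s=ctrl.read_state();M=R.from_euler('xyz',s['tool_rot']).as_matrix()
f=M.T@s['force'];print("Ftool",f.round(2),"pos",s['eef_pos'].round(1),"yaw",s['tool_rot'][2].round(3),"t",round(s['clock'],2))
yaw=s['tool_rot'][2]
# current lever-contact phi implied by tcp
p=s['eef_pos'][:2]-AX;L=np.hypot(*p);ang=np.arctan2(p[1],p[0])
ang0=np.arctan2(-np.sin(1.0106),-np.cos(1.0106))
print("phi now",round((ang0-ang)+np.arcsin(G/115),4),"L",L.round(1))
for ph in map(float,sys.argv[2:]):
    y=1.0106-ph;x=np.array([np.cos(y),np.sin(y)]);yy=np.array([np.sin(y),-np.cos(y)])
    t=AX-115*x+G*yy
    print(ph,*rel(s,(t[0],t[1],190),y))
E
python3 plan.py -14 -0.02 0 0.02 0.04 0.06
```

```text
Ftool [0.26 0.39 0.23] pos [601.9 -98.5 190. ] yaw 1.01 t 3.3
phi now -0.1232 L 114.9
-0.02 [ -0.3 -11.8   0.1] -0.021
0.0 [ -0.1 -14.1   0.1] -0.001
0.02 [  0.2 -16.4   0.1] 0.019
0.04 [  0.6 -18.7   0.2] 0.039
0.06 [  1.  -21.    0.2] 0.059
```

play_rows(slide=[[0, -4, 0], [0, -8, 0], [0, -12, 0], [0, -14, 0], [0, -16, 0]], turn=[0, 0, 0, 0, 0.01], fingers=[0.45, 0.45, 0.45, 0.45, 0.45])

```text
clock: 3.92
eef_pos: [588.7, -90.1, 190.3]
tool_rot: [-3.134, -0.007, 0.999]
force: [0.9, 0.3, 0.4]
width: 38.6
```

```bash
python3 plan.py -14 0.02 0.04 0.06 0.08 0.1 .12 .14
```

```text
Ftool [ 0.76  0.58 -0.38] pos [588.7 -90.1 190.3] yaw 0.999 t 3.92
phi now 0.0126 L 115.9
0.02 [ 0.1 -0.7  0.3] 0.009
0.04 [ 0.5 -3.   0.3] 0.029
0.06 [ 0.8 -5.3  0.3] 0.049
0.08 [ 1.2 -7.6  0.4] 0.069
0.1 [ 1.7 -9.9  0.4] 0.089
0.12 [  2.2 -12.1   0.4] 0.109
0.14 [  2.8 -14.4   0.4] 0.129
```

play_rows(slide=[[0.2, -1.5, 0.3], [0.5, -3, 0.3]], turn=[0.015, 0.029], fingers=[0.45, 0.45])

```text
clock: 4.18
eef_pos: [587.1, -88.6, 190.2]
tool_rot: [-3.136, -0.007, 0.969]
force: [2.5, -1.3, -0.8]
width: 38.3
```

play_rows(slide=[[0.2, -1.5, 0], [0.5, -3, 0]], turn=[0.013, 0.026], fingers=[0.45, 0.45])

```text
clock: 4.42
eef_pos: [586.5, -87.5, 190.4]
tool_rot: [-3.14, -0.008, 0.942]
force: [6.1, -3.3, -4.0]
width: 38.5
```

```bash
python3 plan.py -14 0.06 0.08 0.1 .12 .14
python3 - <<'E'
from cell import ctrl,vision
from h import *
p,d=vision.get_image("wrist");cv2.imwrite("pics/w4.png",p)
E
```

```text
Ftool [0.83 6.89 3.96] pos [586.5 -87.5 190.4] yaw 0.942 t 4.42
phi now 0.0418 L 115.3
0.06 [-0.4 -2.   0.4] -0.009
0.08 [-0.1 -4.3  0.4] 0.011
0.1 [ 0.2 -6.6  0.4] 0.031
0.12 [ 0.6 -8.9  0.4] 0.051
0.14 [  1.  -11.2   0.5] 0.071
```

View pics/w4.png

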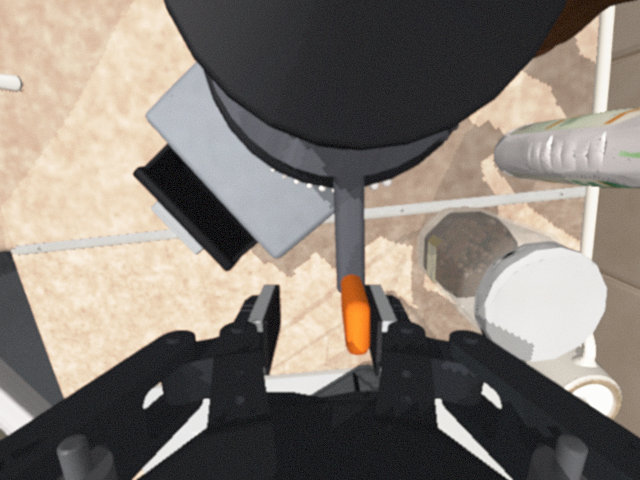

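The tab at (355,315) is now touching the right-hand pad, and the detent is loading at 6.9 N. I'll carry on in small steps.

play_rows(slide=[[0, -2, 0], [0, -4, 0]], turn=[0, 0], fingers=[0.45, 0.45])

```text
clock: 4.72
eef_pos: [585.5, -86.8, 190.5]
tool_rot: [3.138, -0.009, 0.94]
force: [5.7, -2.5, -4.6]
width: 38.6
```

```bash
python3 plan.py -14 0.06 0.08 0.1 .12 .14
```

```text
Ftool [1.26 6.03 4.66] pos [585.5 -86.8 190.5] yaw 0.94 t 4.72
phi now 0.0518 L 115.5
0.06 [-0.3 -0.9  0.5] -0.01
0.08 [-0.  -3.2  0.5] 0.01
0.1 [ 0.3 -5.5  0.5] 0.03
0.12 [ 0.7 -7.8  0.5] 0.05
0.14 [  1.1 -10.    0.5] 0.07
```

play_rows(slide=[[0, -2.5, 0], [0, -5, 0]], turn=[0, 0], fingers=[0.45, 0.45])

```text
clock: 4.97
eef_pos: [581.2, -84.0, 190.4]
tool_rot: [3.139, -0.008, 0.94]
force: [1.0, -0.9, -1.0]
width: 38.7
```

```bash
python3 plan.py -14 0.06 0.08 0.1 .12 .14
```

```text
Ftool [-0.15  1.32  1.01] pos [581.2 -84.  190.4] yaw 0.94 t 4.97
phi now 0.0959 L 116.4
0.06 [-0.   4.3  0.4] -0.011
0.08 [0.3 2.  0.4] 0.009
0.1 [ 0.6 -0.3  0.4] 0.029
0.12 [ 1.  -2.6  0.4] 0.049
0.14 [ 1.4 -4.9  0.4] 0.069
```

play_rows(slide=[[0.8, -2.0, 0.4], [1.2, -4, 0.4], [1.6, -6, 0.4]], turn=[0.04, 0.06, 0.07], fingers=[0.45, 0.45, 0.45])

```text
clock: 5.35
eef_pos: [578.1, -79.9, 190.1]
tool_rot: [3.137, -0.009, 0.869]
force: [4.3, -4.7, -3.2]
width: 38.8
```

```bash
python3 plan.py -14 .14 .16 .18 .2
```

```text
Ftool [-0.87  6.31  3.18] pos [578.1 -79.9 190.1] yaw 0.869 t 5.35
phi now 0.1397 L 115.8
0.14 [-0.1  0.1  0.1] -0.002
0.16 [ 0.2 -2.2  0.1] 0.018
0.18 [ 0.6 -4.5  0.1] 0.038
0.2 [ 0.9 -6.8  0.1] 0.058
```

play_rows(slide=[[0.2, -2, 0], [0.3, -4, 0], [0.5, -5.5, 0]], turn=[0.01, 0.02, 0.03], fingers=[0.45, 0.45, 0.45])

```text
clock: 5.72
eef_pos: [575.1, -76.9, 190.1]
tool_rot: [3.135, -0.009, 0.837]
force: [3.8, -2.9, -2.1]
width: 38.5
```

```bash
python3 plan.py -14 .2 .22 .24 .26 .28
```

```text
Ftool [0.31 4.75 2.09] pos [575.1 -76.9 190.1] yaw 0.837 t 5.72
phi now 0.1769 L 116.0
0.2 [ 0.5 -2.5  0.1] 0.027
0.22 [ 0.9 -4.8  0.1] 0.047
0.24 [ 1.3 -7.1  0.1] 0.067
0.26 [ 1.7 -9.4  0.1] 0.087
0.28 [  2.2 -11.6   0.1] 0.107
```

play_rows(slide=[[0.4, -2, 0], [0.8, -4, 0], [1.0, -6, 0]], turn=[0.02, 0.04, 0.06], fingers=[0.45, 0.45, 0.45])

```text
clock: 6.1
eef_pos: [571.1, -71.6, 190.1]
tool_rot: [3.136, -0.01, 0.777]
force: [2.5, -1.3, -2.3]
width: 38.3
```

play_rows(slide=[[0.3, -1.5, 0], [0.6, -3.5, 0]], turn=[0.015, 0.03], fingers=[0.45, 0.45])

```text
clock: 6.35
eef_pos: [570.8, -70.3, 190.3]
tool_rot: [3.132, -0.011, 0.745]
force: [7.0, -6.3, -5.5]
width: 38.5
```

```bash
python3 plan.py -14 .22 .24 .26 .28 .30 .32
```

```text
Ftool [0.8  9.33 5.62] pos [570.8 -70.3 190.3] yaw 0.745 t 6.35
phi now 0.2442 L 115.1
0.22 [-1.   2.8  0.3] -0.045
0.24 [-0.8  0.5  0.3] -0.025
0.26 [-0.5 -1.8  0.3] -0.005
0.28 [-0.2 -4.1  0.3] 0.015
0.3 [ 0.1 -6.4  0.3] 0.035
0.32 [ 0.5 -8.7  0.2] 0.055
```

play_rows(slide=[[0, -2, 0], [0, -4, 0]], turn=[0, 0.01], fingers=[0.45, 0.45])

```text
clock: 6.6
eef_pos: [570.6, -69.7, 190.4]
tool_rot: [3.126, -0.014, 0.733]
force: [6.3, -6.3, -5.1]
width: 38.5
```

play_rows(slide=[[0, -2, 0], [0, -4, 0]], turn=[0, 0.01], fingers=[0.45, 0.45])

```text
clock: 6.85
eef_pos: [567.3, -66.1, 190.2]
tool_rot: [3.127, -0.013, 0.723]
force: [0.8, -2.0, -0.2]
width: 38.4
```

```bash
python3 plan.py -14 .28 .30 .32 .34 .36
```

```text
Ftool [-0.71  2.    0.19] pos [567.3 -66.1 190.2] yaw 0.723 t 6.85
phi now 0.2913 L 115.6
0.28 [-0.4  1.4  0.2] -0.008
0.3 [-0.1 -0.9  0.2] 0.012
0.32 [ 0.2 -3.2  0.2] 0.032
0.34 [ 0.6 -5.5  0.2] 0.052
0.36 [ 1.  -7.8  0.1] 0.072
```

play_rows(slide=[[0.2, -2, 0], [0.5, -4, 0], [0.6, -6, 0]], turn=[0.02, 0.04, 0.055], fingers=[0.45, 0.45, 0.45])

```text
clock: 7.22
eef_pos: [564.9, -61.8, 190.4]
tool_rot: [3.126, -0.016, 0.667]
force: [4.7, -3.9, -3.5]
width: 38.1
```

play_rows(slide=[[0.2, -2, 0], [0.3, -4, 0]], turn=[0.01, 0.02], fingers=[0.45, 0.45])

```text
clock: 7.48
eef_pos: [564.6, -60.7, 190.5]
tool_rot: [3.121, -0.018, 0.645]
force: [7.9, -7.4, -5.2]
width: 38.7
```

```bash
python3 plan.py -14 .34 .36 .38 .4 .42
```

```text
Ftool [ 1.78 10.6   5.43] pos [564.6 -60.7 190.5] yaw 0.645 t 7.47
phi now 0.3431 L 115.0
0.34 [-0.9  0.4  0.5] -0.026
0.36 [-0.7 -1.9  0.5] -0.006
0.38 [-0.4 -4.2  0.4] 0.014
0.4 [-0.1 -6.5  0.4] 0.034
0.42 [ 0.3 -8.8  0.4] 0.054
```

play_rows(slide=[[0, -2, 0], [0, -3.5, 0], [0, -3.5, 0]], turn=[0, 0, 0], fingers=[0.45, 0.45, 0.45])

```text
clock: 7.85
eef_pos: [562.9, -58.9, 190.4]
tool_rot: [3.12, -0.018, 0.643]
force: [0.8, -1.8, 0.1]
width: 38.8
```

```bash
python3 plan.py -14 .34 .36 .38 .4 .42;python3 - <<'E'
from cell import ctrl,vision
from h import *
p,d=vision.get_image("wrist");cv2.imwrite("pics/w5.png",p)
E
```

```text
Ftool [-0.44  1.98 -0.03] pos [562.9 -58.9 190.4] yaw 0.643 t 7.85
phi now 0.3649 L 115.5
0.34 [-0.6  2.9  0.4] -0.027
0.36 [-0.4  0.6  0.4] -0.007
0.38 [-0.1 -1.7  0.4] 0.013
0.4 [ 0.2 -4.   0.3] 0.033
0.42 [ 0.6 -6.3  0.3] 0.053
```

View pics/w5.png

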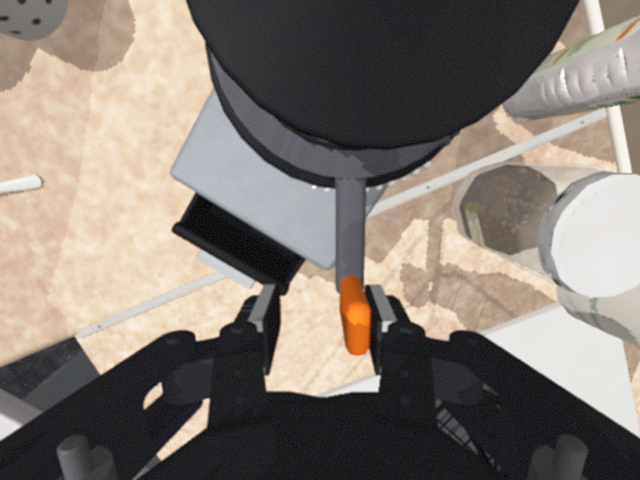

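The tab at (355,315) is still against the right-hand pad, and the force fell off, so that was a click. I'll add a visual measure of the lever angle.

```bash
cat > lev.py <<'E'
from cell import ctrl,vision
from h import *
import sys
c=vision.camera_params("wrist");p,d=vision.get_image("wrist")
if len(sys.argv)>1: cv2.imwrite("pics/"+sys.argv[1],p)
P=cloud(d,c);hsv=cv2.cvtColor(p,cv2.COLOR_BGR2HSV)
m=(hsv[...,0]>3)&(hsv[...,0]<18)&(hsv[...,1]>170)&(d>0)&(P[...,2]>209)&(P[...,2]<224)&(P[...,0]<720)
t=P[m];r=cv2.minAreaRect(t[:,:2].astype(np.float32));v=np.array([662.9,-1.1])-t[:,:2].mean(0)
a=np.arctan2(v[1],v[0]);print("n",len(t),"ctr",t.mean(0).round(1),"L",np.hypot(*v).round(1),"phi",round(1.0106-a,4),"rect",r)
E
python3 lev.py
```

```text
n 1388 ctr [571.7 -68.2 215.2] L 113.2 phi 0.3763 rect ((570.8013916015625, -69.2720718383789), (22.79422950744629, 10.289985656738281), 37.073856353759766)
```

play_rows(slide=[[0.1, -1.8, 0.3], [0.2, -4, 0.3]], turn=[0.01, 0.03], fingers=[0.45, 0.45])

```text
clock: 8.2
eef_pos: [559.4, -53.9, 190.1]
tool_rot: [3.123, -0.017, 0.613]
force: [0.7, 0.5, 0.0]
width: 38.1
```

```bash
python3 lev.py;python3 plan.py -14 .40 .42 .44 .46
```

```text
n 1394 ctr [568.7 -64.  215.2] L 113.3 phi 0.4223 rect ((567.5020141601562, -65.18742370605469), (23.2855224609375, 10.389528274536133), 34.99855422973633)
Ftool [ 0.52 -1.1  -0.37] pos [559.2 -53.4 190. ] yaw 0.613 t 8.25
phi now 0.4212 L 116.2
0.4 [-0.   2.6  0.1] 0.003
0.42 [0.3 0.3 0. ] 0.023
0.44 [ 0.6 -2.  -0. ] 0.043
0.46 [ 1.  -4.3 -0. ] 0.063
```

play_rows(slide=[[0.4, -1.5, 0], [0.7, -3, 0], [0.8, -5, 0]], turn=[0.02, 0.04, 0.05], fingers=[0.45, 0.45, 0.45])

```text
clock: 8.62
eef_pos: [558.8, -51.0, 190.2]
tool_rot: [3.12, -0.02, 0.561]
force: [6.0, -7.3, -3.4]
width: 38.7
```

```bash
python3 lev.py;python3 plan.py -14 .40 .42 .44 .46
```

```text
n 1372 ctr [567.4 -62.  215.3] L 113.2 phi 0.4433 rect ((566.1096801757812, -63.055015563964844), (23.30620574951172, 10.050442695617676), 33.3222541809082)
Ftool [2.02 9.08 3.2 ] pos [558.8 -51.  190.3] yaw 0.561 t 8.68
phi now 0.4417 L 115.4
0.4 [-0.9  4.9  0.3] -0.049
0.42 [-0.7  2.5  0.3] -0.029
0.44 [-0.5  0.2  0.3] -0.009
0.46 [-0.2 -2.1  0.2] 0.011
```

play_rows(slide=[[0, -2, 0], [0, -3.5, 0], [0, -3.5, 0]], turn=[0, 0.01, 0.01], fingers=[0.45, 0.45, 0.45])

```text
clock: 9.05
eef_pos: [559.0, -50.7, 190.3]
tool_rot: [3.115, -0.022, 0.549]
force: [5.3, -7.1, -5.1]
width: 38.5
```

```bash
python3 lev.py;python3 plan.py -14 .46 .48 .50 .52
```

```text
n 1373 ctr [567.2 -61.7 215.3] L 113.3 phi 0.446 rect ((562.6802368164062, -51.104225158691406), (22.339807510375977, 39.15253829956055), 16.4011173248291)
Ftool [1.51 9.14 5.2 ] pos [559.  -50.8 190.3] yaw 0.549 t 9.1
phi now 0.4428 L 115.2
0.46 [-0.5 -2.   0.2] -0.002
0.48 [-0.2 -4.2  0.2] 0.018
0.5 [ 0.2 -6.5  0.1] 0.038
0.52 [ 0.6 -8.8  0.1] 0.058
```

play_rows(slide=[[0, -2.5, 0], [0, -5, 0], [0, -5, 0]], turn=[0, 0, 0], fingers=[0.45, 0.45, 0.45])

```text
clock: 9.48
eef_pos: [555.7, -45.9, 189.8]
tool_rot: [3.117, -0.021, 0.548]
force: [0.5, 0.8, 0.3]
width: 38.5
```

```bash
python3 lev.py;python3 plan.py -14 .46 .48 .50 .52
```

```text
n 1336 ctr [563.3 -55.1 215.3] L 113.3 phi 0.5133 rect ((562.537353515625, -56.91761779785156), (22.687461853027344, 11.502997398376465), 29.57720184326172)
Ftool [ 0.63 -0.3  -1.09] pos [555.6 -45.5 189.9] yaw 0.549 t 9.53
phi now 0.4958 L 116.1
0.46 [-0.3  4.3 -0. ] -0.002
0.48 [-0.   2.  -0.1] 0.018
0.5 [ 0.3 -0.3 -0.1] 0.038
0.52 [ 0.7 -2.6 -0.2] 0.058
```

play_rows(slide=[[0.5, -2.0, 0], [0.8, -4, 0], [1.0, -6, 0]], turn=[0.03, 0.055, 0.075], fingers=[0.45, 0.45, 0.45])

```text
clock: 9.9
eef_pos: [554.7, -41.1, 190.0]
tool_rot: [3.116, -0.025, 0.472]
force: [4.9, -5.3, -3.6]
width: 38.2
```

play_rows(slide=[[0, -2.5, 0], [0, -4.5, 0], [0, -4.5, 0]], turn=[0, 0.01, 0.01], fingers=[0.45, 0.45, 0.45])

```text
clock: 10.28
eef_pos: [553.0, -37.8, 189.8]
tool_rot: [3.115, -0.026, 0.461]
force: [1.9, -2.5, -0.8]
width: 38.7
```

```bash
python3 lev.py;python3 plan.py -14 .52 .54 .56 .58 .60 .62
```

```text
n 1394 ctr [560.2 -49.4 215.2] L 113.4 phi 0.5711 rect ((558.8892822265625, -50.317745208740234), (23.60750961303711, 10.231922149658203), 26.22641372680664)
Ftool [0.88 3.22 1.78] pos [552.9 -37.6 189.8] yaw 0.461 t 10.32
phi now 0.568 L 115.9
0.52 [-0.6  5.6 -0. ] -0.029
0.54 [-0.4  3.3 -0.1] -0.009
0.56 [-0.1  1.  -0.1] 0.011
0.58 [ 0.2 -1.3 -0.2] 0.031
0.6 [ 0.6 -3.5 -0.2] 0.051
0.62 [ 1.  -5.8 -0.3] 0.071
```

Force is falling again, so click 6 is about to snap through.

play_rows(slide=[[0.2, -1.5, 0], [0.5, -3, 0]], turn=[0.02, 0.04], fingers=[0.45, 0.45])

```text
clock: 10.58
eef_pos: [551.9, -34.1, 189.9]
tool_rot: [3.117, -0.027, 0.42]
force: [0.6, -0.0, -0.3]
width: 38.1
```

```bash
python3 lev.py;python3 plan.py -14  .60 .62 .64 .66
```

```text
n 1398 ctr [558.6 -45.7 215.2] L 113.5 phi 0.6064 rect ((557.4249877929688, -46.69614028930664), (22.670185089111328, 10.497852325439453), 23.797590255737305)
Ftool [ 1.18 -0.24 -0.82] pos [551.5 -33.4 189.8] yaw 0.42 t 10.62
phi now 0.6062 L 116.0
0.6 [ 0.1  0.8 -0.2] 0.009
0.62 [ 0.4 -1.5 -0.2] 0.029
0.64 [ 0.8 -3.7 -0.3] 0.049
0.66 [ 1.2 -6.  -0.3] 0.069
```

play_rows(slide=[[0.3, -1.5, 0], [0.6, -3, 0], [0.8, -4.5, 0]], turn=[0.02, 0.04, 0.05], fingers=[0.45, 0.45, 0.45])

```text
clock: 11.0
eef_pos: [551.3, -31.2, 189.8]
tool_rot: [3.116, -0.028, 0.368]
force: [5.2, -8.5, -2.9]
width: 38.4
```

play_rows(slide=[[0, -2, 0], [0, -4, 0], [0, -4, 0]], turn=[0, 0.01, 0.01], fingers=[0.45, 0.45, 0.45])

```text
clock: 11.38
eef_pos: [551.6, -31.1, 189.9]
tool_rot: [3.111, -0.031, 0.355]
force: [5.0, -10.1, -4.5]
width: 38.8
```

```bash
python3 lev.py;python3 plan.py -14  .60 .62 .64 .66 .68 .7
```

```text
n 1397 ctr [557.6 -43.3 215.2] L 113.4 phi 0.6297 rect ((556.205078125, -44.14569854736328), (23.174518585205078, 10.344528198242188), 22.258304595947266)
Ftool [ 0.53 10.39  5.34] pos [551.6 -31.1 189.9] yaw 0.355 t 11.43
phi now 0.625 L 115.3
0.6 [-0.8  2.9 -0.1] -0.055
0.62 [-0.6  0.6 -0.1] -0.035
0.64 [-0.4 -1.7 -0.2] -0.015
0.66 [-0.1 -4.  -0.2] 0.005
0.68 [ 0.2 -6.3 -0.3] 0.025
0.7 [ 0.5 -8.6 -0.4] 0.045
```

play_rows(slide=[[0, -2.5, 0], [0, -5, 0], [0, -5, 0]], turn=[0, 0, 0], fingers=[0.45, 0.45, 0.45])

```text
clock: 11.8
eef_pos: [551.7, -31.1, 189.9]
tool_rot: [3.104, -0.033, 0.352]
force: [6.1, -10.5, -4.3]
width: 38.7
```

```bash
python3 lev.py;python3 plan.py -14  .62 .64 .66 .68 .7
```

```text
n 1393 ctr [557.5 -43.2 215.3] L 113.5 phi 0.6307 rect ((556.1983642578125, -43.864501953125), (23.269365310668945, 10.205883026123047), 21.204761505126953)
Ftool [ 0.84 12.46  5.68] pos [551.8 -31.1 189.9] yaw 0.352 t 11.85
phi now 0.625 L 115.1
0.62 [-0.8  0.6 -0.1] -0.039
0.64 [-0.6 -1.7 -0.2] -0.019
0.66 [-0.3 -4.  -0.3] 0.001
0.68 [ 0.  -6.3 -0.4] 0.021
0.7 [ 0.4 -8.6 -0.4] 0.041
```

play_rows(slide=[[0, -3, 0], [0, -6.5, 0], [0, -6.5, 0]], turn=[0, 0, 0], fingers=[0.45, 0.45, 0.45])

```text
clock: 12.22
eef_pos: [551.9, -31.1, 189.8]
tool_rot: [3.096, -0.035, 0.348]
force: [7.5, -13.8, -7.2]
width: 38.4
```

```bash
python3 lev.py w6.png;python3 plan.py -14  .62 .64 .66 .68 .7
```

```text
n 1386 ctr [557.5 -43.  215.3] L 113.5 phi 0.6321 rect ((556.3050537109375, -43.67542266845703), (22.50127410888672, 10.223170280456543), 20.504186630249023)
Ftool [ 0.65 15.42  7.26] pos [551.9 -31.  189.8] yaw 0.348 t 12.28
phi now 0.6253 L 115.0
0.62 [-0.9  0.6 -0.2] -0.043
0.64 [-0.7 -1.7 -0.3] -0.023
0.66 [-0.5 -4.  -0.4] -0.003
0.68 [-0.2 -6.3 -0.5] 0.017
0.7 [ 0.2 -8.5 -0.6] 0.037
```

View pics/w6.png

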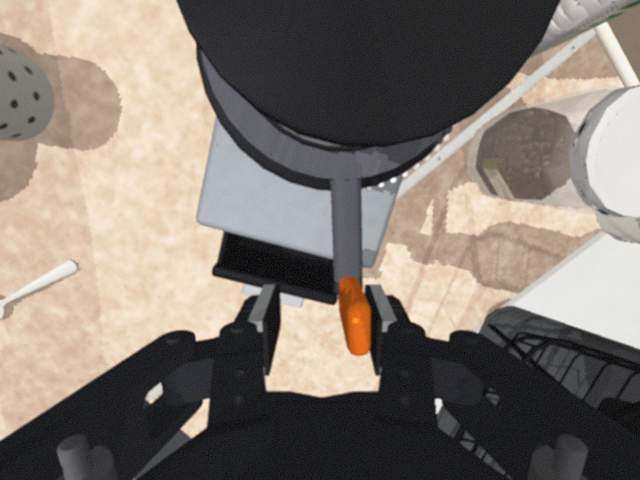

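Run:
```python
from cell import ctrl,vision
from h import *
p,d=vision.get_image("scene")
cv2.imwrite("pics/s6.png",cv2.resize(p[100:340,240:500],None,fx=2.3,fy=2.3))
```

```text
(no output)
```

View pics/s6.png

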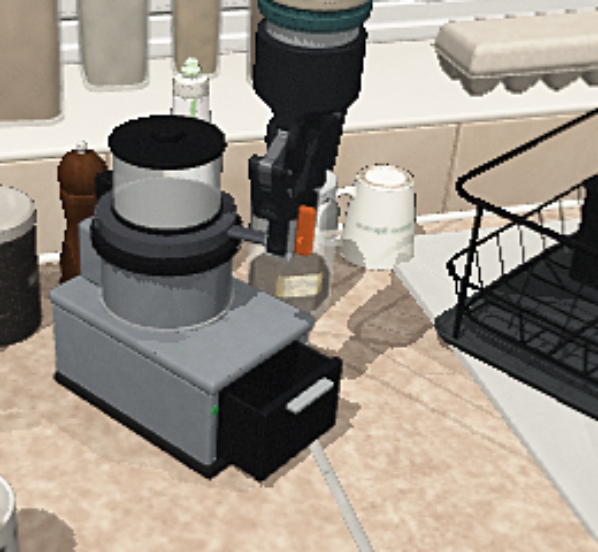

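The tab at (355,315) is pressed by the right-hand pad and nothing else is touching. Force rose 10, 12, 15 N with no drop and almost no motion, so this is the burr stop. Next I'll back off and measure the zero notch.

play_rows(slide=[[0, 3, 0], [0, 6, 0], [0, 10, 0], [0, 14, 0], [0, 14, 0]], turn=[0, 0, 0, 0, 0], fingers=[0.45, 0.45, 0.45, 0.45, 0.45])

```text
clock: 12.95
eef_pos: [556.7, -44.3, 190.5]
tool_rot: [3.096, -0.035, 0.347]
force: [0.3, -1.0, 0.7]
width: 38.5
```

```bash
python3 lev.py w7.png;python3 lev.py;python3 plan.py 14  .68 .66 .64 .62 .6 .58
```

```text
n 1211 ctr [557.8 -44.  215.5] L 113.5 phi 0.6231 rect ((559.2935791015625, -46.232086181640625), (20.595056533813477, 23.532434463500977), 58.39198684692383)
n 1216 ctr [557.9 -43.9 215.5] L 113.3 phi 0.6235 rect ((556.0975341796875, -43.22152328491211), (22.220623016357422, 31.82016372680664), 63.44834899902344)
Ftool [ 0.32  0.07 -0.04] pos [556.5 -44.  190.4] yaw 0.348 t 13.05
phi now 0.7491 L 114.7
0.68 [-0.6  7.9  0.8] 0.017
0.66 [-0.4 10.2  0.9] -0.003
0.64 [-0.1 12.5  1. ] -0.023
0.62 [ 0.3 14.8  1.1] -0.043
0.6 [ 0.7 17.1  1.2] -0.063
0.58 [ 1.1 19.3  1.3] -0.083
```

play_rows(slide=[[0, 4, 0.5], [0, 8, 0.8], [0.2, 12, 1], [0.3, 14, 1], [0.6, 17, 1]], turn=[0, 0, -0.01, -0.03, -0.05], fingers=[0.45, 0.45, 0.45, 0.45, 0.45])

```text
clock: 13.68
eef_pos: [562.5, -58.5, 190.0]
tool_rot: [3.097, -0.032, 0.4]
force: [-1.5, 5.6, 0.8]
width: 38.3
```

```bash
python3 lev.py;python3 plan.py 14 .62 .6 .58 .56 .54 .52 .5
```

```text
n 1339 ctr [558.2 -44.7 215.3] L 113.4 phi 0.6161 rect ((556.51025390625, -44.89842224121094), (22.85858917236328, 10.56277847290039), 22.06250762939453)
Ftool [ 0.4  -4.25 -1.83] pos [562.5 -58.5 190. ] yaw 0.4 t 13.72
phi now 0.6135 L 115.6
0.62 [-0.3 -0.8 -0.1] 0.01
0.6 [-0.   1.5  0. ] -0.01
0.58 [0.3 3.8 0.1] -0.03
0.56 [0.7 6.  0.3] -0.05
0.54 [1.1 8.3 0.4] -0.07
0.52 [ 1.5 10.6  0.5] -0.09
0.5 [ 2.1 12.9  0.6] -0.11
```

play_rows(slide=[[0.1, 2, 0], [0.3, 4, 0], [0.3, 4, 0]], turn=[-0.01, -0.03, -0.03], fingers=[0.45, 0.45, 0.45])

```text
clock: 14.1
eef_pos: [563.4, -59.2, 189.8]
tool_rot: [3.101, -0.03, 0.432]
force: [-3.1, 8.5, 1.1]
width: 38.6
```

```bash
python3 lev.py;python3 plan.py 14 .6 .58 .56 .54 .52 .5
```

```text
n 1340 ctr [558.5 -45.5 215.3] L 113.5 phi 0.6083 rect ((556.8917846679688, -45.704620361328125), (23.157180786132812, 10.302228927612305), 23.648494720458984)
Ftool [ 0.24 -7.71 -0.51] pos [563.4 -59.2 189.8] yaw 0.432 t 14.15
phi now 0.6044 L 115.2
0.6 [-0.6  0.5 -0.2] 0.021
0.58 [-0.3  2.8 -0.1] 0.001
0.56 [-0.   5.1  0. ] -0.019
0.54 [0.3 7.4 0.1] -0.039
0.52 [0.7 9.6 0.2] -0.059
0.5 [ 1.2 11.9  0.4] -0.079
```

play_rows(slide=[[0, 2, 0], [0, 4.5, 0], [0, 4.5, 0]], turn=[0, 0, 0], fingers=[0.45, 0.45, 0.45])

```text
clock: 14.52
eef_pos: [564.7, -62.2, 189.9]
tool_rot: [3.102, -0.029, 0.434]
force: [-0.6, 2.2, 0.8]
width: 38.3
```

```bash
python3 lev.py;python3 plan.py 14 .56 .54 .52 .5
```

```text
n 1353 ctr [560.1 -48.9 215.3] L 113.4 phi 0.5757 rect ((558.5643310546875, -48.91460037231445), (22.495853424072266, 10.585887908935547), 24.61334800720215)
Ftool [-0.43 -1.57 -0.13] pos [565. -63. 190.] yaw 0.433 t 14.57
phi now 0.5684 L 115.8
0.56 [ 0.1  0.9 -0. ] -0.017
0.54 [0.4 3.2 0.1] -0.037
0.52 [0.8 5.4 0.2] -0.057
0.5 [1.2 7.7 0.3] -0.077
```

play_rows(slide=[[0.1, 1.2, 0], [0.3, 2.5, 0], [0.3, 2.5, 0]], turn=[-0.02, -0.035, -0.035], fingers=[0.45, 0.45, 0.45])

```text
clock: 14.95
eef_pos: [566.7, -66.4, 190.2]
tool_rot: [3.098, -0.028, 0.467]
force: [0.3, -0.4, 0.4]
width: 38.6
```

```bash
python3 lev.py;python3 plan.py 14 .54 .52 .5 .48 .46
```

```text
n 1317 ctr [562.4 -53.4 215.3] L 113.3 phi 0.5309 rect ((560.78759765625, -53.92869186401367), (23.47964859008789, 10.112150192260742), 27.538022994995117)
Ftool [ 0.1   0.39 -0.4 ] pos [566.6 -66.2 190.2] yaw 0.467 t 15.0
phi now 0.538 L 116.3
0.54 [ 0.4 -0.4  0.2] -0.003
0.52 [0.7 1.9 0.3] -0.023
0.5 [1.  4.2 0.4] -0.043
0.48 [1.4 6.5 0.5] -0.063
0.46 [1.9 8.7 0.6] -0.083
```

Click 1 is done: vision reads 0.531, against 0.62 at zero. On to click 2.

play_rows(slide=[[0.5, 1.5, 0], [0.8, 3.5, 0.2], [0.9, 5, 0.2]], turn=[-0.02, -0.04, -0.05], fingers=[0.45, 0.45, 0.45])

```text
clock: 15.38
eef_pos: [568.7, -68.5, 190.0]
tool_rot: [3.1, -0.025, 0.519]
force: [-4.5, 4.8, 2.5]
width: 38.5
```

play_rows(slide=[[0, 2, 0], [0, 4.5, 0], [0, 4.5, 0]], turn=[0, -0.01, -0.01], fingers=[0.45, 0.45, 0.45])

```text
clock: 15.75
eef_pos: [570.4, -71.3, 190.1]
tool_rot: [3.102, -0.024, 0.531]
force: [-1.7, 1.9, 0.3]
width: 38.1
```

```bash
python3 lev.py;python3 plan.py 14  .52 .5 .48 .46 .44 .42
```

```text
n 1346 ctr [565.  -58.2 215.3] L 113.3 phi 0.4826 rect ((563.55126953125, -58.336585998535156), (23.06695556640625, 10.673629760742188), 30.158327102661133)
Ftool [ 0.39 -1.7   0.63] pos [570.8 -72.  190.1] yaw 0.53 t 15.8
phi now 0.4762 L 116.2
0.52 [-0.2 -5.2 -0.1] 0.039
0.5 [ 0.1 -2.9  0. ] 0.019
0.48 [ 0.3 -0.6  0.1] -0.001
0.46 [0.6 1.7 0.2] -0.021
0.44 [1.  4.  0.3] -0.041
0.42 [1.4 6.3 0.4] -0.061
```

play_rows(slide=[[0.3, 1.0, 0], [0.5, 2.0, 0], [0.5, 2.0, 0]], turn=[-0.015, -0.03, -0.03], fingers=[0.45, 0.45, 0.45])

```text
clock: 16.18
eef_pos: [572.8, -74.5, 190.4]
tool_rot: [3.098, -0.024, 0.56]
force: [0.2, 0.0, 0.2]
width: 38.4
```

```bash
python3 lev.py;python3 plan.py 14 .46 .44 .42 .4 .38
```

```text
n 1331 ctr [567.5 -62.  215.3] L 113.2 phi 0.4424 rect ((565.9447021484375, -62.625396728515625), (23.683618545532227, 9.999287605285645), 31.458036422729492)
Ftool [ 0.32  0.28 -0.27] pos [572.8 -74.5 190.4] yaw 0.559 t 16.23
phi now 0.449 L 116.3
0.46 [ 0.2 -1.4  0.4] 0.009
0.44 [0.5 0.9 0.5] -0.011
0.42 [0.9 3.2 0.6] -0.031
0.4 [1.2 5.4 0.7] -0.051
0.38 [1.7 7.7 0.8] -0.071
```

Click 2 is done at 0.442, so each click reads about 0.09 in the image. Click 3 next.

play_rows(slide=[[0.5, 1.5, 0.3], [0.8, 3.5, 0.5], [1.0, 5, 0.5]], turn=[-0.02, -0.04, -0.05], fingers=[0.45, 0.45, 0.45])

```text
clock: 16.6
eef_pos: [575.5, -77.2, 190.0]
tool_rot: [3.1, -0.021, 0.611]
force: [-3.8, 4.7, 3.6]
width: 38.5
```

play_rows(slide=[[0, 2, 0], [0, 4.5, 0], [0, 4.5, 0]], turn=[0, -0.01, -0.01], fingers=[0.45, 0.45, 0.45])

```text
clock: 16.98
eef_pos: [576.2, -78.0, 189.9]
tool_rot: [3.105, -0.019, 0.622]
force: [-4.9, 6.2, 5.0]
width: 38.1
```

```bash
python3 lev.py;python3 plan.py 14  .42 .4 .38 .36 .34 .32
```

```text
n 1361 ctr [569.4 -65.1 215.3] L 113.3 phi 0.4105 rect ((567.7982788085938, -65.64620971679688), (23.117647171020508, 10.486471176147461), 34.73966979980469)
Ftool [ 0.05 -9.12 -5.7 ] pos [576.2 -78.  189.9] yaw 0.622 t 17.02
phi now 0.4073 L 115.9
0.42 [-0.1 -1.6 -0.2] 0.032
0.4 [ 0.1  0.7 -0.1] 0.012
0.38 [0.4 3.  0. ] -0.008
0.36 [0.7 5.3 0.1] -0.028
0.34 [1.1 7.6 0.2] -0.048
0.32 [1.5 9.9 0.3] -0.068
```

play_rows(slide=[[0, 2, 0], [0, 4, 0], [0, 4, 0]], turn=[0, -0.01, -0.01], fingers=[0.45, 0.45, 0.45])

```text
clock: 17.4
eef_pos: [578.0, -80.3, 189.9]
tool_rot: [3.106, -0.018, 0.634]
force: [-1.4, 1.8, 1.6]
width: 38.6
```

```bash
python3 lev.py;python3 plan.py 14 .4 .38 .36 .34 .32
```

```text
n 1349 ctr [571.3 -67.6 215.2] L 113.2 phi 0.3825 rect ((569.9443359375, -68.04791259765625), (22.75565528869629, 10.664864540100098), 34.39152908325195)
Ftool [ 0.08 -1.47 -0.54] pos [578.4 -80.8 190. ] yaw 0.633 t 17.45
phi now 0.3762 L 116.2
0.4 [ 0.  -2.9 -0.1] 0.023
0.38 [ 0.3 -0.6 -0. ] 0.003
0.36 [0.6 1.7 0.1] -0.017
0.34 [0.9 4.  0.2] -0.037
0.32 [1.3 6.3 0.3] -0.057
```

play_rows(slide=[[0.3, 1.0, 0], [0.5, 2.0, 0], [0.5, 2.0, 0]], turn=[-0.015, -0.03, -0.03], fingers=[0.45, 0.45, 0.45])

```text
clock: 17.82
eef_pos: [580.7, -83.2, 190.2]
tool_rot: [3.103, -0.018, 0.663]
force: [1.2, 0.4, 0.1]
width: 38.9
```

```bash
python3 lev.py;python3 plan.py 14 .36 .34 .32 .3 .28
```

```text
n 1329 ctr [574.2 -71.2 215.3] L 113.1 phi 0.3416 rect ((572.65087890625, -71.93846893310547), (22.89754295349121, 9.921815872192383), 37.498443603515625)
Ftool [-0.71  0.2   0.33] pos [580.6 -83.2 190.2] yaw 0.663 t 17.88
phi now 0.3488 L 116.3
0.36 [ 0.2 -1.5  0.2] 0.012
0.34 [0.5 0.8 0.2] -0.008
0.32 [0.8 3.1 0.3] -0.028
0.3 [1.2 5.4 0.4] -0.048
0.28 [1.6 7.7 0.5] -0.068
```

Click 3 is done at 0.342. Click 4 next.

play_rows(slide=[[0.5, 1.5, 0.1], [0.8, 3.5, 0.3], [1.0, 5, 0.3]], turn=[-0.02, -0.04, -0.05], fingers=[0.45, 0.45, 0.45])

```text
clock: 18.25
eef_pos: [583.5, -85.5, 189.9]
tool_rot: [3.105, -0.015, 0.714]
force: [-4.1, 3.6, 3.2]
width: 38.2
```

play_rows(slide=[[0, 2, 0], [0, 4.5, 0], [0, 4.5, 0]], turn=[0, -0.01, -0.01], fingers=[0.45, 0.45, 0.45])

```text
clock: 18.62
eef_pos: [584.2, -86.1, 189.7]
tool_rot: [3.11, -0.013, 0.725]
force: [-5.6, 6.1, 4.8]
width: 38.4
```

```bash
python3 lev.py;python3 plan.py 14  .32 .3 .28 .26 .24 .22
```

```text
n 1363 ctr [576.4 -74.  215.2] L 113.1 phi 0.3108 rect ((575.0427856445312, -74.68122100830078), (23.14229965209961, 10.474102020263672), 41.200016021728516)
Ftool [-0.46 -9.21 -5.1 ] pos [584.2 -86.2 189.7] yaw 0.725 t 18.68
phi now 0.3083 L 115.9
0.32 [-0.1 -1.4 -0.4] 0.035
0.3 [ 0.2  0.9 -0.3] 0.015
0.28 [ 0.4  3.2 -0.2] -0.005
0.26 [ 0.7  5.4 -0.1] -0.025
0.24 [ 1.1  7.7 -0.1] -0.045
0.22 [ 1.5 10.   0. ] -0.065
```

play_rows(slide=[[0, 2, 0], [0, 4, 0], [0, 4, 0]], turn=[0, -0.01, -0.01], fingers=[0.45, 0.45, 0.45])

```text
clock: 19.05
eef_pos: [586.2, -88.2, 189.7]
tool_rot: [3.112, -0.012, 0.737]
force: [-1.3, 2.0, 1.0]
width: 38.4
```

```bash
python3 lev.py;python3 plan.py 14 .28 .26 .24
```

```text
n 1359 ctr [578.4 -76.3 215.2] L 113.1 phi 0.2832 rect ((577.0350952148438, -76.89359283447266), (22.74397850036621, 10.61452865600586), 41.95793151855469)
Ftool [ 0.08 -1.57 -0.48] pos [586.8 -88.9 189.8] yaw 0.736 t 19.1
phi now 0.2761 L 116.2
0.28 [ 0.3 -0.6 -0.2] 0.005
0.26 [ 0.6  1.7 -0.1] -0.015
0.24 [ 0.9  4.  -0.1] -0.035
```

play_rows(slide=[[0.3, 1.0, 0], [0.5, 2.0, 0], [0.5, 2.0, 0]], turn=[-0.015, -0.03, -0.03], fingers=[0.45, 0.45, 0.45])

```text
clock: 19.48
eef_pos: [589.2, -90.9, 190.0]
tool_rot: [3.108, -0.012, 0.766]
force: [-0.1, -0.2, -0.3]
width: 38.1
```

```bash
python3 lev.py;python3 plan.py 14 .26 .24 .22 .2 .18
```

```text
n 1329 ctr [581.8 -79.7 215.3] L 113.0 phi 0.2406 rect ((580.4658203125, -80.62289428710938), (22.736873626708984, 10.114533424377441), 45.293331146240234)
Ftool [ 0.09 -0.05 -0.37] pos [589.1 -90.9 190. ] yaw 0.766 t 19.52
phi now 0.2496 L 116.2
0.26 [ 0.2 -1.3 -0. ] 0.015
0.24 [0.5 1.  0. ] -0.005
0.22 [0.8 3.2 0.1] -0.025
0.2 [1.1 5.5 0.2] -0.045
0.18 [1.6 7.8 0.3] -0.065
```

Click 4 is done at 0.241. Click 5 is the last one.

play_rows(slide=[[0.5, 1.5, 0], [0.8, 3.5, 0.1], [1.0, 5, 0.1]], turn=[-0.02, -0.04, -0.05], fingers=[0.45, 0.45, 0.45])

```text
clock: 19.9
eef_pos: [592.2, -92.8, 189.8]
tool_rot: [3.111, -0.01, 0.817]
force: [-4.2, 3.6, 2.2]
width: 38.6
```

play_rows(slide=[[0, 2, 0], [0, 4.5, 0], [0, 4.5, 0]], turn=[0, -0.01, -0.01], fingers=[0.45, 0.45, 0.45])

```text
clock: 20.27
eef_pos: [593.1, -93.5, 189.6]
tool_rot: [3.117, -0.008, 0.828]
force: [-7.1, 5.7, 4.5]
width: 38.0
```

```bash
python3 lev.py;python3 plan.py 14 .22 .2 .18 .16 .14
```

```text
n 1379 ctr [584.2 -82.1 215.2] L 113.0 phi 0.2104 rect ((582.7791137695312, -83.09431457519531), (23.307369232177734, 10.377449989318848), 46.35247802734375)
Ftool [ 0.77 -8.67 -5.23] pos [593.1 -93.5 189.6] yaw 0.828 t 20.32
phi now 0.2091 L 115.8
0.22 [-0.2 -1.3 -0.5] 0.037
0.2 [ 0.1  1.  -0.4] 0.017
0.18 [ 0.3  3.3 -0.4] -0.003
0.16 [ 0.6  5.6 -0.3] -0.023
0.14 [ 1.   7.8 -0.2] -0.043
```

play_rows(slide=[[0, 2, 0], [0, 4, 0], [0, 4, 0]], turn=[0, -0.01, -0.01], fingers=[0.45, 0.45, 0.45])

```text
clock: 20.7
eef_pos: [595.4, -95.4, 189.6]
tool_rot: [3.118, -0.007, 0.839]
force: [-1.9, 1.1, 1.6]
width: 38.1
```

```bash
python3 lev.py;python3 plan.py 14 .18 .16 .14
```

```text
n 1360 ctr [586.5 -84.3 215.2] L 113.0 phi 0.1824 rect ((585.21435546875, -84.96698760986328), (22.257705688476562, 10.469220161437988), 47.18437957763672)
Ftool [-0.52 -1.61  0.24] pos [596.  -96.  189.6] yaw 0.839 t 20.75
phi now 0.1761 L 116.1
0.18 [ 0.2 -0.6 -0.4] 0.008
0.16 [ 0.5  1.7 -0.3] -0.012
0.14 [ 0.8  4.  -0.3] -0.032
```

play_rows(slide=[[0.3, 1.0, 0], [0.5, 2.0, 0], [0.5, 2.0, 0]], turn=[-0.015, -0.03, -0.03], fingers=[0.45, 0.45, 0.45])

```text
clock: 21.12
eef_pos: [598.6, -97.7, 189.8]
tool_rot: [3.115, -0.007, 0.869]
force: [1.0, 0.0, -0.0]
width: 38.6
```

```bash
python3 lev.py;python3 plan.py 14 .16 .14 .12
```

```text
n 1333 ctr [590.2 -87.4 215.3] L 112.8 phi 0.1398 rect ((588.9910888671875, -88.59010314941406), (22.902729034423828, 11.125977516174316), 56.4229850769043)
Ftool [ 0.72  0.18 -0.37] pos [598.5 -97.8 189.9] yaw 0.868 t 21.18
phi now 0.1494 L 116.1
0.16 [ 0.1 -1.4 -0.2] 0.018
0.14 [ 0.4  0.9 -0.1] -0.002
0.12 [ 0.7  3.2 -0. ] -0.022
```

Click 5 has snapped through. Now I'll centre the fingers around the tab and lift straight off.

play_rows(slide=[[0, -5, 0], [0, -10, 0], [0, -13, 0], [0, -13, 0]], turn=[-0.01, -0.02, -0.03, -0.03], fingers=[0.45, 0.45, 0.45, 0.45])

```text
clock: 21.68
eef_pos: [588.5, -89.1, 189.7]
tool_rot: [3.115, -0.007, 0.899]
force: [0.2, 0.2, -0.5]
width: 38.6
```

```bash
python3 lev.py w9.png;python3 plan.py 0 .1
```

```text
n 1240 ctr [590.5 -87.6 215.5] L 112.8 phi 0.1364 rect ((588.0633544921875, -84.67658996582031), (20.98444938659668, 25.771629333496094), 19.11256980895996)
Ftool [-0.22 -0.68  0.16] pos [588.6 -89.3 189.7] yaw 0.899 t 21.73
phi now 0.1398 L 115.3
0.1 [ 0.2  4.6 -0.2] -0.012
```

View pics/w9.png

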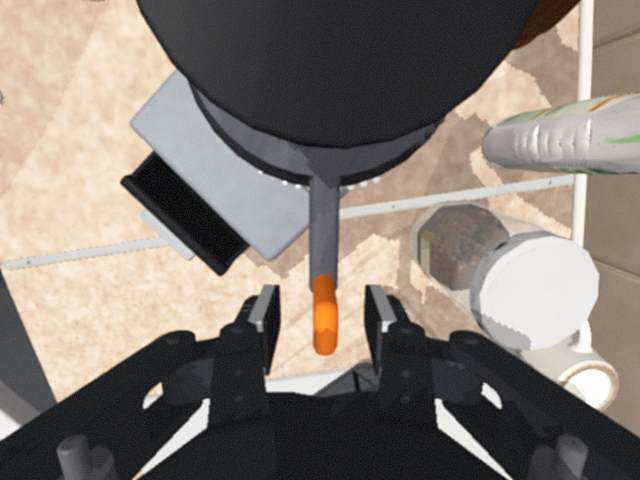

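The tab is free and centred at (324,315). Lifting now.

play_rows(slide=[[0, 0, -15], [0, 0, -35], [0, 0, -60], [0, 0, -85], [0, 0, -100]], turn=[0, 0, 0, 0, 0], fingers=[0.45, 0.45, 0.45, 0.45, 0.45])

```text
clock: 22.35
eef_pos: [586.8, -88.2, 291.9]
tool_rot: [3.112, -0.008, 0.898]
force: [0.3, -0.1, -0.7]
width: 38.1
```

play_rows(slide=[[-25, 5, 0], [-55, 10, 0], [-75, 12, 0], [-80, 12, 0], [-80, 12, 0]], turn=[0, 0, 0, 0, 0], fingers=[0.2, 0, 0, 0, 0])

```text
clock: 22.98
eef_pos: [546.6, -157.7, 291.7]
tool_rot: [3.112, -0.009, 0.899]
force: [0.1, -0.3, 0.5]
width: 0.2
```

```bash
sed -i 's/P\[...,2\]>209/P[...,2]>212/' lev.py; python3 lev.py w10.png; python3 lev.py;python3 plan.py 0 0
python3 - <<'E'
from cell import vision
from h import *
c=vision.camera_params("top");p,d=vision.get_image("top");cv2.imwrite("pics/top10.png",p)
P=cloud(d,c)
def sel(P,z0,z1,x0,x1,y0,y1):
    return P[(P[...,2]>z0)&(P[...,2]<z1)&(P[...,0]>x0)&(P[...,0]<x1)&(P[...,1]>y0)&(P[...,1]<y1)]
hsv=cv2.cvtColor(p,cv2.COLOR_BGR2HSV)
m=(hsv[...,0]>5)&(hsv[...,0]<16)&(hsv[...,1]>180)&(hsv[...,2]>120)&(d>0)&(P[...,2]>165)&(P[...,2]<225)&(P[...,0]>350)&(P[...,0]<800)
q=P[m];print("top tab",len(q),q.mean(0))
q=sel(P,140,150,600,760,-260,-120);print("jar lid",cv2.minEnclosingCircle(q[:,:2].astype(np.float32)))
E
```

```text
n 508 ctr [589.  -89.6 215.9] L 115.3 phi 0.1351 rect ((588.790771484375, -89.70172119140625), (23.00084114074707, 8.841747283935547), 50.96672439575195)
n 525 ctr [589.1 -89.7 215.8] L 115.3 phi 0.1343 rect ((588.8782348632812, -89.80543518066406), (23.006132125854492, 9.459455490112305), 50.10386276245117)
Ftool [0.38 0.23 0.1 ] pos [ 547.  -157.   291.6] yaw 0.9 t 23.07
phi now 0.0792 L 194.2
0.0 [ 78.9   3.6 102.5] -0.111
top tab 58 [588.19629643 -87.54063342 212.05756069]
jar lid ((684.333740234375, -190.3935546875), 39.85546875)
```

View pics/w10.png

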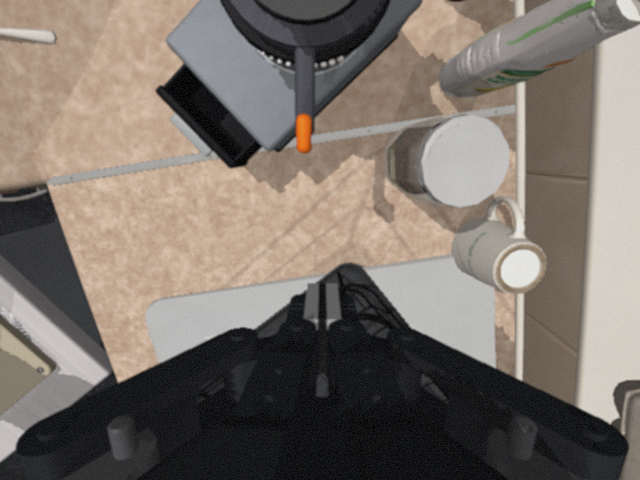

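View pics/top10.png

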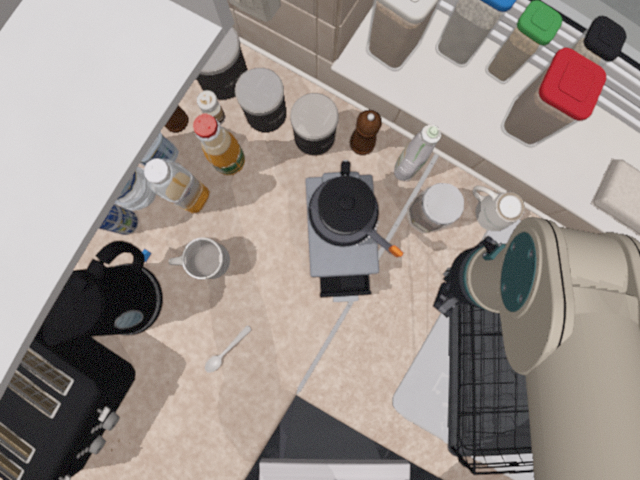

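Visually the lever is 0.135 rad finer than at the start. I expected 0.10 (6 clicks in, 5 back), so I'll recheck with the fixed cameras before going on.

Run:
```python
from cell import vision
from h import *
from scipy.optimize import least_squares
def mask(p):
    hsv=cv2.cvtColor(p,cv2.COLOR_BGR2HSV).astype(int)
    return ((hsv[...,0]>3)&(hsv[...,0]<18)&(hsv[...,1]>150)&(hsv[...,2]>90)).astype(np.uint8)
p,d=vision.get_image("scene");cv2.imwrite("pics/scene10.png",p)
def proj(X,c):
    Rm=R.from_euler('xyz',c['rotation']).as_matrix();q=(X-c['position'])@Rm;q=q*[1,-1,-1]
    K=np.array([[c['fx'],0,c['cx']],[0,c['fy'],c['cy']],[0,0,1]])
    return cv2.projectPoints(q,np.zeros(3),np.zeros(3),K,np.array(c['dist_coeffs']))[0].reshape(-1,2)
def ctr(file,box):
    im=cv2.imread(file);m=mask(im)[box[1]:box[3],box[0]:box[2]]
    n,l,st,ce=cv2.connectedComponentsWithStats(m);k=1+st[1:,4].argmax();return ce[k]+box[:2],st[k]
def sil(a,c): # silhouette centroid of tab box at lever angle a
    AX=np.array([662.9,-1.1]);u=-np.array([np.cos(a),np.sin(a)]);n=np.array([-u[1],u[0]])
    X=np.array([[*(AX+(115+12*i)*u+5*j*n),z] for i in(-1,1) for j in(-1,1) for z in(186,217)])
    h=cv2.convexHull(proj(X,c).astype(np.float32));M=cv2.moments(h);return np.array([M['m10'],M['m01']])/M['m00']
for n,box,fs in(("top",(370,200,430,290),("pics/top0.png","pics/top10.png")),("scene",(330,150,420,230),("pics/scene0.png","pics/scene10.png"))):
    c=vision.camera_params(n)
    for f in fs:
        ce,st=ctr(f,box)
        A=np.linspace(.6,1.2,601);dd=np.array([sil(a,c) for a in A])-ce
        # project along tangent
        i=np.argmin((dd**2).sum(1));print(n,f,ce.round(2),st,"angle",A[i].round(3),"phi",(1.0106-A[i]).round(3),"res",dd[i].round(1))
```

```text
top pics/top0.png [400.25 243.44] [24 39 14 10 89] angle 1.011 phi -0.0 res [0.4 0.3]
top pics/top10.png [395.12 250.84] [19 46 14 11 94] angle 0.874 phi 0.137 res [0.2 0.2]
scene pics/scene0.png [371.07 180.52] [ 35  21  13  21 217] angle 0.943 phi 0.068 res [ 1.  -0.5]
scene pics/scene10.png [372.8  183.99] [ 36  25  14  20 228] angle 0.805 phi 0.206 res [ 0.5 -0.1]
```

All the cameras agree on 0.137 rad. The positions where the lever snapped, going in and coming back, put the notch grid about 0.026 rad finer than where the lever started. It is therefore resting about 1 mm from notch 5. Zero to now is about 0.49 rad, which is five clicks, and I felt five snaps. Now the bin.

Run:
```python
from cell import ctrl
from h import *
s=ctrl.read_state();print(s['qpos'].round(2));print(rel(s,(445,-16,280),1.64))
```

```text
[ 0.32  0.43 -0.14  1.7   0.08  0.99 -0.51]
(array([  47.1, -167.9,    7. ]), np.float64(-0.74))
```

play_rows(slide=[[8, -30, 0], [19, -68, 2], [30, -106, 4], [40, -140, 7], [47, -168, 7]], turn=[-0.14, -0.29, -0.44, -0.59, -0.74], fingers=[0, 0, 0, 0, 0])

```text
clock: 23.8
eef_pos: [444.1, -14.1, 280.0]
tool_rot: [3.114, 0.013, 1.647]
force: [0.4, 0.1, -0.4]
width: -0.1
```

Run:
```python
from cell import ctrl,vision
from h import *
s=ctrl.read_state();print(s['qpos'].round(2),s['eef_pos'].round(1),s['tool_rot'].round(3));print(rel(s,(445,-16,280),1.64),rel(s,(445,-16,58),1.64))
p,d=vision.get_image("scene");cv2.imwrite("pics/s11.png",p)
```

```text
[ 0.25  0.27 -0.36  2.01  0.15  0.85 -0.12] [444.1 -14.1 280. ] [3.114 0.013 1.647]
(array([-2. ,  0.8,  0. ]), np.float64(0.007)) (array([  0.9,  -5.3, 221.9]), np.float64(0.007))
```

View pics/s11.png

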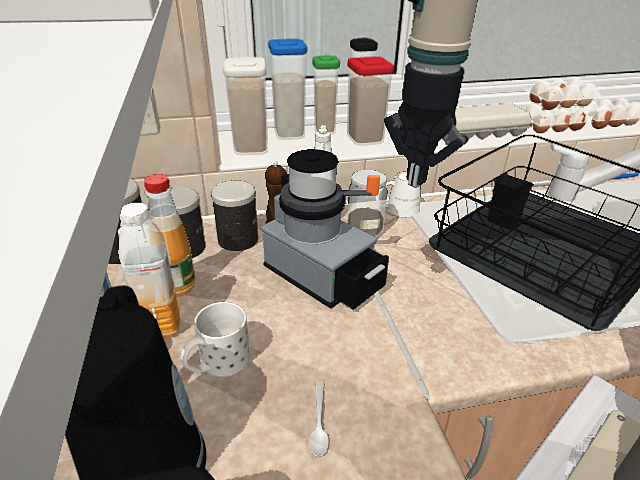

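The gripper hangs in front of the bin at px (415,150), and the space below it is clear. Going down.

play_rows(slide=[[-1, -1, 40], [-1, -2, 85], [-1, -3, 130], [0, -4, 170], [0, -5, 190]], turn=[0, 0, 0, 0, 0], fingers=[0, 0, 0, 0, 0])

```text
clock: 24.48
eef_pos: [441.0, -12.7, 87.9]
tool_rot: [3.119, 0.011, 1.656]
force: [-0.9, -0.4, 0.9]
width: 0.1
```

Run:
```python
from cell import ctrl,vision
from h import *
s=ctrl.read_state();print(s['eef_pos'].round(1),s['tool_rot'].round(3),s['force'].round(1));print(rel(s,(450,-16,60),1.64),rel(s,(470,-14,60),1.64))
p,d=vision.get_image("scene");cv2.imwrite("pics/s12.png",cv2.resize(p[100:340,240:500],None,fx=2.3,fy=2.3))
```

```text
[441.  -12.7  87.9] [3.119 0.011 1.656] [-0.9 -0.4  0.9]
(array([-3.7,  8.1, 28.2]), np.float64(0.016)) (array([-3.4, 28.1, 28.6]), np.float64(0.016))
```

View pics/s12.png

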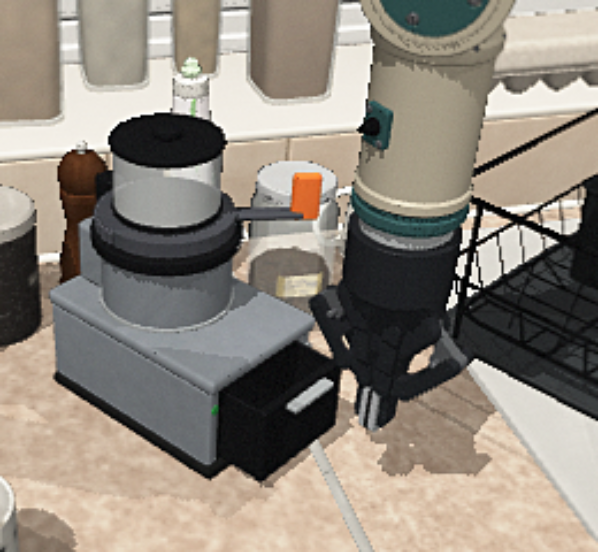

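Clear all round, with the bin lip at crop px (310,395). Lowering and moving up to the lip.

play_rows(slide=[[-2, 3, 15], [-3, 8, 26], [-3.5, 16, 28], [-3.5, 24, 28], [-3.5, 28, 28]], turn=[0.01, 0.016, 0.016, 0.016, 0.016], fingers=[0, 0, 0, 0, 0])

```text
clock: 25.15
eef_pos: [470.2, -13.9, 59.9]
tool_rot: [3.119, 0.011, 1.64]
force: [-0.8, 0.2, 0.6]
width: 0.1
```

```bash
cat > b.py <<'E'
from cell import ctrl
from h import *
s=ctrl.read_state();M=R.from_euler('xyz',s['tool_rot']).as_matrix();print(s['eef_pos'].round(1),s['tool_rot'].round(3),(M.T@s['force']).round(1),round(s['clock'],2))
for x in (490,505,520,535): print(x,rel(s,(x,-2+.072*(x-645),60),1.642))
E
python3 b.py
```

```text
[470.2 -13.9  59.9] [3.119 0.011 1.64 ] [ 0.3 -0.8 -0.7] 25.15
490 (array([-0.6, 19.8,  0.3]), np.float64(-0.002))
505 (array([-0.6, 34.8,  0.7]), np.float64(-0.002))
520 (array([-0.5, 49.9,  1. ]), np.float64(-0.002))
535 (array([-0.5, 64.9,  1.3]), np.float64(-0.002))
```

play_rows(slide=[[-0.5, 4, 0], [-0.5, 8, 0], [-0.5, 12, 0], [-0.5, 16, 0.3], [-0.5, 20, 0.4]], turn=[0, 0, 0, 0, 0], fingers=[0, 0, 0, 0, 0])

```text
clock: 25.78
eef_pos: [489.5, -13.2, 59.8]
tool_rot: [3.121, 0.011, 1.64]
force: [-1.9, -0.4, 0.9]
width: 0.2
```

```bash
python3 b.py
```

```text
[489.5 -13.2  59.8] [3.121 0.011 1.64 ] [-0.3 -1.9 -0.9] 25.77
490 (array([ 0. ,  0.6, -0.2]), np.float64(-0.002))
505 (array([ 0.1, 15.6,  0.1]), np.float64(-0.002))
520 (array([ 0.1, 30.6,  0.4]), np.float64(-0.002))
535 (array([ 0.1, 45.7,  0.7]), np.float64(-0.002))
```

play_rows(slide=[[0, 3, 0], [0, 6, 0], [0, 9, 0], [0, 12, 0], [0, 15, 0]], turn=[0, 0, 0, 0, 0], fingers=[0, 0, 0, 0, 0])

```text
clock: 26.4
eef_pos: [504.2, -12.2, 59.9]
tool_rot: [3.122, 0.011, 1.64]
force: [-2.0, -0.5, -2.2]
width: -0.1
```

```bash
python3 b.py
python3 - <<'E'
from cell import ctrl,vision
from h import *
p,d=vision.get_image("scene");cv2.imwrite("pics/s13.png",cv2.resize(p[100:340,240:500],None,fx=2.3,fy=2.3))
E
```

```text
[504.2 -12.2  59.9] [3.122 0.011 1.64 ] [-0.3 -2.   2.2] 26.4
490 (array([ -0. , -14.3,  -0.4]), np.float64(-0.002))
505 (array([ 0. ,  0.8, -0.1]), np.float64(-0.002))
520 (array([ 0.1, 15.8,  0.2]), np.float64(-0.002))
535 (array([ 0.1, 30.8,  0.5]), np.float64(-0.002))
```

View pics/s13.png

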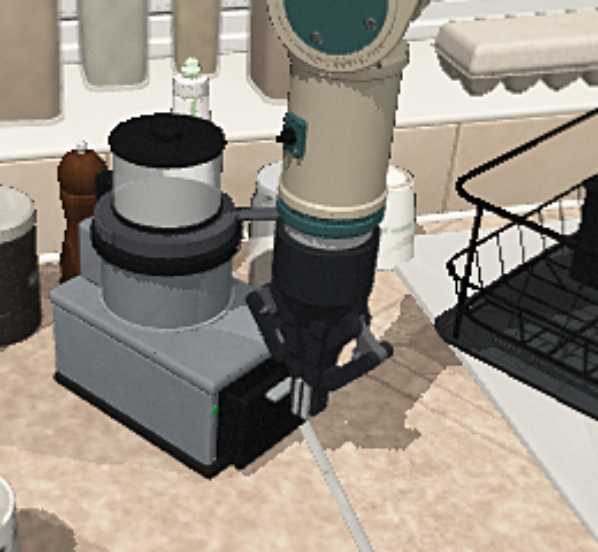

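The lip at (290,390) is being pushed and the bin slides at 2 N. Continuing until it stops.

play_rows(slide=[[0, 2, 0], [0, 4, 0], [0, 6, 0], [0, 8, 0], [0, 10, 0]], turn=[0, 0, 0, 0, 0], fingers=[0, 0, 0, 0, 0])

```text
clock: 27.08
eef_pos: [515.0, -11.5, 60.1]
tool_rot: [3.121, 0.011, 1.64]
force: [-2.7, 0.8, -1.9]
width: -0.2
```

```bash
python3 b.py
```

```text
[515.  -11.5  60.1] [3.121 0.011 1.64 ] [ 1.  -2.7  1.8] 27.07
490 (array([  0. , -25. ,  -0.4]), np.float64(-0.002))
505 (array([  0.1, -10. ,  -0.1]), np.float64(-0.002))
520 (array([0.1, 5.1, 0.2]), np.float64(-0.002))
535 (array([ 0.2, 20.1,  0.5]), np.float64(-0.002))
```

play_rows(slide=[[0, 2, 0], [0, 4, 0], [0, 5, 0]], turn=[0, 0, 0], fingers=[0, 0, 0])

```text
clock: 27.45
eef_pos: [520.2, -11.1, 60.3]
tool_rot: [3.121, 0.011, 1.64]
force: [-2.7, 0.6, -1.2]
width: 0.0
```

```bash
python3 b.py
```

```text
[520.2 -11.1  60.3] [3.121 0.011 1.64 ] [ 0.8 -2.7  1.1] 27.45
490 (array([  0. , -30.2,  -0.4]), np.float64(-0.002))
505 (array([  0.1, -15.2,  -0.1]), np.float64(-0.002))
520 (array([ 0.1, -0.2,  0.3]), np.float64(-0.002))
535 (array([ 0.1, 14.9,  0.6]), np.float64(-0.002))
```

play_rows(slide=[[0, 2, 0], [0, 4, 0], [0, 5, 0]], turn=[0, 0, 0], fingers=[0, 0, 0])

```text
clock: 27.82
eef_pos: [520.6, -11.1, 60.2]
tool_rot: [3.13, 0.012, 1.64]
force: [-12.7, 0.2, 8.6]
width: -0.2
```

```bash
python3 b.py
python3 - <<'E'
from cell import ctrl,vision
from h import *
p,d=vision.get_image("scene");cv2.imwrite("pics/s14.png",cv2.resize(p[100:340,240:500],None,fx=2.3,fy=2.3))
E
```

```text
[520.6 -11.1  60.2] [3.13  0.012 1.64 ] [  0.9 -12.6  -8.7] 27.82
490 (array([  0.1, -30.7,  -0.2]), np.float64(-0.002))
505 (array([  0.1, -15.6,  -0. ]), np.float64(-0.002))
520 (array([ 0.2, -0.6,  0.2]), np.float64(-0.002))
535 (array([ 0.2, 14.5,  0.3]), np.float64(-0.002))
```

View pics/s14.png

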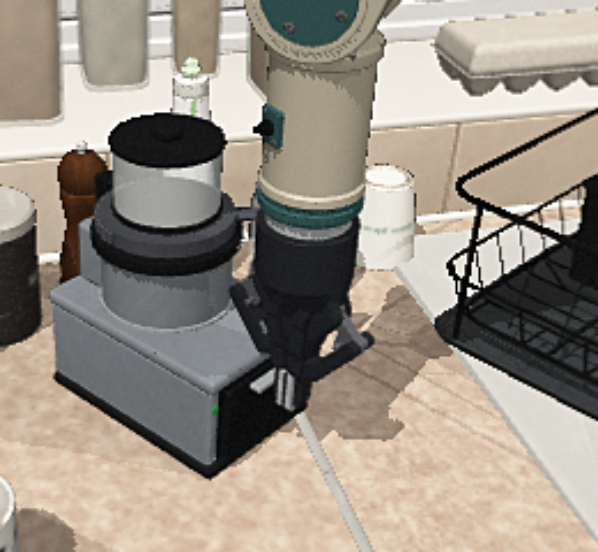

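The bin is flush and met a hard stop at 12.6 N. Retreating.

play_rows(slide=[[0, -10, 0], [0, -30, 0], [0, -55, 0], [0, -75, -20], [0, -80, -50]], turn=[0, 0, 0, 0, 0], fingers=[0, 0, 0, 0, 0])

```text
clock: 28.5
eef_pos: [439.2, -16.1, 109.5]
tool_rot: [3.13, 0.012, 1.64]
force: [1.1, -0.1, 0.4]
width: 0.2
```

play_rows(slide=[[0, 0, -40], [0, 0, -90], [0, 0, -130], [0, 0, -150], [0, 0, -150]], turn=[0, 0, 0, 0, 0], fingers=[0, 0, 0, 0, 0])

```text
clock: 29.12
eef_pos: [439.3, -14.4, 261.3]
tool_rot: [3.124, 0.013, 1.64]
force: [0.7, -0.1, 0.3]
width: -0.0
```

```bash
python3 b.py
python3 - <<'E'
from cell import ctrl,vision
from h import *
for n in("scene","top"):
    p,d=vision.get_image(n);cv2.imwrite(f"pics/{n}15.png",p)
    P=cloud(d,vision.camera_params(n));hsv=cv2.cvtColor(p,cv2.COLOR_BGR2HSV)
    b=(330,150,420,230) if n=="scene" else (370,200,430,290)
    m=((hsv[...,0]>3)&(hsv[...,0]<18)&(hsv[...,1]>150)&(hsv[...,2]>90))[b[1]:b[3],b[0]:b[2]].astype(np.uint8)
    k=cv2.connectedComponentsWithStats(m);i=1+k[2][1:,4].argmax();print(n,k[3][i]+b[:2])
    q=P[(P[...,2]>83)&(P[...,2]<89)&(P[...,0]>440)&(P[...,0]<600)&(abs(P[...,1])<70)];print("plate",len(q),q.min(0) if len(q) else 0)
    q=P[(P[...,2]>72)&(P[...,2]<84)&(P[...,0]>480)&(P[...,0]<560)&(abs(P[...,1])<60)];print("lip",len(q),np.percentile(q[:,0],[5,50]) if len(q) else 0)
    q=P[(P[...,2]>140)&(P[...,2]<150)&(P[...,0]>600)&(P[...,0]<760)&(P[...,1]>-260)&(P[...,1]<-120)];print("jar",cv2.minEnclosingCircle(q[:,:2].astype(np.float32)))
a=cv2.imread("pics/top0.png")[200:320,150:250].astype(int);b=cv2.imread("pics/top15.png")[200:320,150:250];print("mug region mean diff",abs(a-b).mean())
E
```

```text
[439.3 -14.4 261.3] [3.124 0.013 1.64 ] [-0.2  0.7 -0.3] 29.12
490 (array([  0.4,  47.1, 202.2]), np.float64(-0.002))
505 (array([  0.4,  62.1, 202.5]), np.float64(-0.002))
520 (array([  0.4,  77.1, 202.7]), np.float64(-0.002))
535 (array([  0.5,  92.2, 203. ]), np.float64(-0.002))
scene [372.82532751 184.03056769]
plate 245 [534.62986254 -65.86719979  83.01579517]
lip 300 [533.27660033 541.90712954]
jar ((684.0352783203125, -186.4934539794922), 40.29298782348633)
top [395.16129032 250.80645161]
plate 147 [534.59413587 -57.66766252  83.03472122]
lip 112 [534.86344316 540.9388277 ]
jar ((684.7335815429688, -190.61688232421875), 40.0189323425293)
mug region mean diff 5.232833333333334
```

View pics/scene15.png

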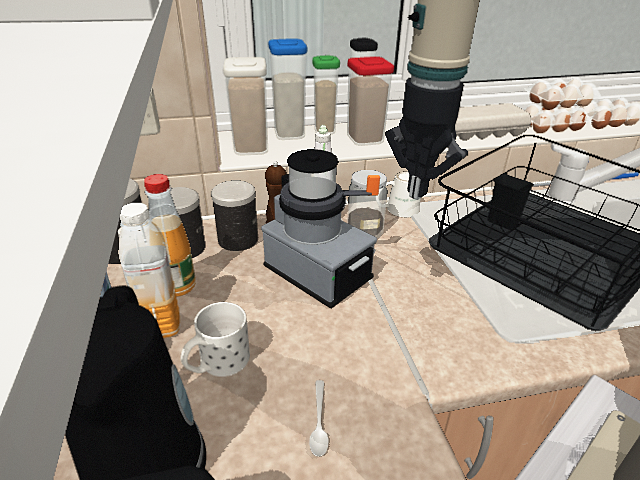

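View pics/top15.png

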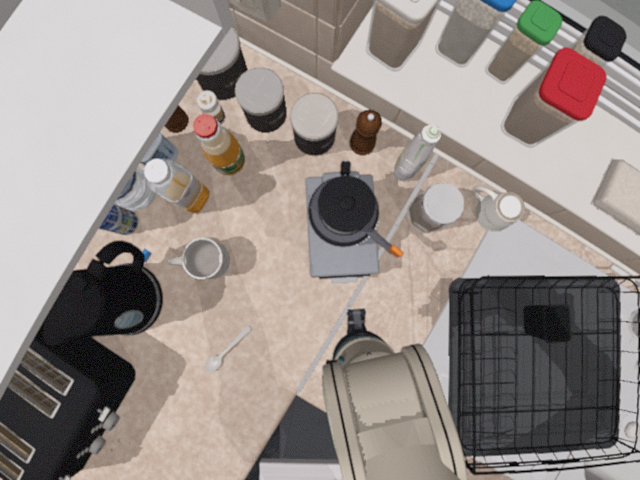

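The bin is flush, with its lip at (357,265). The lever tab at (373,184) has not moved since I let go, and the mug and jar are where they were. Handing in.

```bash
python3 -c "
from cell import ctrl
print(ctrl.finish_job())"
```

```text
the job is handed in; nothing more can be done
None
```

The grinder is re-zeroed and set five clicks coarser, the grounds bin is fully home, and I handed the job in at about 29 s.

- **Zero:** I pushed the lever clockwise through six felt clicks. At the next push the force climbed 10, 12, then 15 N with no drop and almost no motion, so I took that as the burr stop. When released, the lever sprang back to the zero notch.
- **Five clicks coarser:** I counted five separate force-then-snap events and then let go. The camera angle from zero to the final position is about 0.49 rad, against 0.50 expected. The tab did not move between letting go and handing in.
- **Bin:** I pushed it in at about 2 N until it met a hard stop at 12.6 N. It looks flush in both camera views.
- **Mug and jar:** Both look unmoved. The jar's position measured the same before and after. The mug I judged from the before and after pictures.

**Disagreements:**
- **Lever position:** The lever sits 0.137 rad finer than where it started, not the 0.10 that six in and five back should give. The snap positions suggest it started about 0.03 rad off the middle of its notch. That would put it within about 1 mm of notch 5 now, and neither four nor six clicks fits the measurements.
- **Click force:** The wrist read up to about 10 N at the clicks, above the 4 to 6 N stated for the tab. The highest reading while pushing on the lever was about 17 N in total, under the 25 N limit.

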